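Make up the hand finisher's kit caddy

TASK

Make up the caddy on the side desk for the hand finisher who sews pink shoes: take the spool of pink thread, the beeswax cake, the thimble and the abrasive block from the pulled-out leaf and seat each flat and upright on the floor of its own well, the pink thread in the deep round red-lined well, the wax in the wide shallow yellow-lined one, the thimble in the small blue-lined one, the block in the rectangular grey one. The white thread and the rolled tape measure do not belong in it: leave them where they lie.

Things in the scene. Friction and masses are not known exactly. Their poses are not given: they have to be found in the camera images.
- pink_spool: Wooden spool of salmon-pink sewing thread, with a pink paper label on its upper end, standing on end: 33 mm diameter, 40 mm high, 28 to 40 g. Origin: centre of its underside; z up. Belongs in thread_well.
- wax_cake: Cake of beeswax, a plain smooth amber-yellow disc lying flat: 45 mm diameter, 14 mm high. Origin: centre of its underside; z up. Belongs in wax_well.
- thimble: Brass thimble standing mouth down: 19 mm diameter at the foot, slightly narrower at the top, 22 mm high. Origin: centre of its underside; z up. Belongs in thimble_well.
- abrasive_block: Grey-brown rubber-bonded abrasive block lying flat: 28 mm along its own x, 44 mm along its own y, 17 mm high; hard enough to grip firmly. Origin: centre of its underside; z up. Belongs in block_well.
- white_spool: Look-alike to leave alone: spool like the pink one (33 mm diameter, 40 mm high) but wound with white thread and with a white paper label on its upper end. Origin: centre of its underside.
- tape_roll: Look-alike to leave alone: rolled dressmaker's tape measure, a pale yellow disc with dark spiral rings on top, 53 mm diameter, 16 mm high. Origin: centre of its underside.
- thread_well: Beech insert, 74 mm square, 24 mm high, fixed; four stand 2 by 2, 76 mm between centres, order varies, in a dark tray (168 mm square, walls to 2 mm below the insert tops) on the side desk to the left. Origin: centre of its underside, below the well; z up, x and y along its edges. Deepest well: round, 50 mm diameter, 16 mm deep, dark red felt, floor 8 mm above origin.
- wax_well: Beech insert, 74 mm square, 24 mm high, fixed; four stand 2 by 2, 76 mm between centres, order varies, in a dark tray (168 mm square, walls to 2 mm below the insert tops) on the side desk to the left. Origin: centre of its underside, below the well; z up, x and y along its edges. Widest, shallowest well: round, 62 mm diameter, 5 mm deep, mustard-yellow felt, floor 19 mm above origin.
- thimble_well: Beech insert, 74 mm square, 24 mm high, fixed; four stand 2 by 2, 76 mm between centres, order varies, in a dark tray (168 mm square, walls to 2 mm below the insert tops) on the side desk to the left. Origin: centre of its underside, below the well; z up, x and y along its edges. Smallest well: round, 36 mm diameter, 9 mm deep, dark blue felt, floor 15 mm above origin.
- block_well: Beech insert, 74 mm square, 24 mm high, fixed; four stand 2 by 2, 76 mm between centres, order varies, in a dark tray (168 mm square, walls to 2 mm below the insert tops) on the side desk to the left. Origin: centre of its underside, below the well; z up, x and y along its edges. Rectangular well: 46 mm along x by 62 mm along y, 7 mm deep, grey felt, floor 17 mm above origin.
Mind the look-alikes: they are no part of the job. There is more than one size of the abrasive_block; the one meant has the size given above.

How it is judged:
At the end, for the whole second after the job is handed in: Pink spool, wax, thimble and block each stand level (0.07 rad) on the floor of their own well (underside within 2 mm), at rest, within 12 mm (block 16 mm) of its centre; the white spool and the tape roll are within 15 mm of where they lay (horizontal distance between pink_spool and thread_well below 0.012 m and z of pink_spool in the frame of thread_well between 0.005 and 0.01 m and angle between each of pink_spool, wax_cake, thimble, abrasive_block's own z axis and vertical below 0.07 rad and linear speed of each of pink_spool, wax_cake, thimble, abrasive_block below 0.01 m/s and horizontal distance between wax_cake and wax_well below 0.012 m and z of wax_cake in the frame of wax_well between 0.016 and 0.021 m and horizontal distance between thimble and thimble_well below 0.012 m and z of thimble in the frame of thimble_well between 0.012 and 0.017 m and horizontal distance between abrasive_block and block_well below 0.016 m and z of abrasive_block in the frame of block_well between 0.014 and 0.019 m and distance of each of white_spool, tape_roll from where it was at the start of the episode below 0.015 m); the robot touches nothing.
It fails at once if the white spool or the tape roll, which do not belong, is moved more than 15 mm (distance of any of white_spool, tape_roll from where it was at the start of the episode above 0.015 m).
It also fails if it takes over 104 s, if anything falls off the work surface, if the arm or the gripper's body presses on something with over 40 N, if the wrist force passes 120 N, or if a joint passes its speed limit or range.

ROBOT

A 6-joint arm with a two-finger parallel gripper is mounted at the origin on a cart in front of the work surface, level with it; the furniture and walls round the work are solid. World frame = base frame: x ahead of the robot, y to its left, z up, the work surface at z = 0. Lengths are in m, angles in rad, forces in N, time in s.
With the tool pointing down it reaches from about 0.35 to 0.775 m from the base axis. Payload 5.5 kg.
Tool frame: the origin (TCP) lies midway between the tips of the shut fingers; the grasp point (between the pads) lies 19 mm behind it (pinch_z is the distance from the TCP to the grasp point, in m); z points along the fingers, x is the direction in which the jaws open and shut, and the axes are right-handed (so a half turn about z gives the same grasp; the last joint's range is limited). The gripper opens to 85 mm and grips with 20 to 120 N. Pads are 22 mm wide; open, the fingers measure 114 mm over their backs; the gripper's body (76 mm by 85 mm) begins 54 mm behind the grasp point. The pads swing forward as they close: fully open they stand 13 mm farther back than shut.
Start: joints at [1.17, 0.313, 0.046, 1.304, 0, 1.431], TCP at [0.148, 0.556, 0.197] pointing down, gripper open.
Joint ranges: [-2.76, 2.76], [-0.86, 1.69], [-1.03, 1.26], [-2.2, 2.34], [-1.47, 1.5], [-3.14, 3.14]. Speed limits (rad/s): [2.57, 2.57, 3.14, 3.14, 3.14, 3.14].

INTERFACE

Orientations are given as a unit quaternion [w, x, y, z].
In Python, from workcell import get_state, read_camera, camera_info, hand_in, trace, pinch_z gives the robot as it stands. The module is installed in compiled form; this text tells all that it offers.
- The arm moves only by the tool arm_command, never from a script. Its argument "steps" is text: rows parted by semicolons, each of 4 numbers parted by spaces: the shift along the world's x, y, z in mm, then the turn about the world's z in rad. In form: tx ty tz spin; .... A call has 1 to 20 rows; each row is the pose to reach, as a shift and turn from the pose measured when the call began; what a row does not reach only later rows make up. A row lasts 1/8 s, in which the tool goes at most 62.5 mm and 10.7 degrees, less where a joint would pass 70% of its speed; a pose out of reach is approached as far as the arm can. A call with a gripper value outside its range is refused whole. "fingers" is the gripper command: -1 is shut, 1 is fully open, values between are in proportion, set as the call begins (left out, the last holds). The fingers move at their own pace and stop on an object; "newtons" is the grip in N (left out, the last holds). Time passes only in rows, so rows that repeat a pose let the fingers close. It gives the time, the measured TCP pose, the force and the opening at its end, in the units of the state.
- get_state(): the state, without advancing time (a new reading comes with each control period).
- read_camera(name): name is "scene" or "top" or "wrist"; returns the picture (384x512x3 uint8, red, green, blue); there is no depth.
- camera_info(name): a dict with "mtx" (3x3 intrinsics, pixels), "k1" (the pictures are not rectified: a ray, as slopes to the right and down, at radius r is drawn at 1 + k1 r^2 times it, then the intrinsics apply), "R" (3x3) and "t" (3): a world point X has camera coordinates R X + t. Camera axes: x right, y down, z forward; pixel columns grow to the right and rows downward; lengths in m; the calibration is good to about 2 mm. A picture is of the moment at which its call begins: read the wrist's pose just before it. camera_info takes no time and is no camera call; for the wrist camera it gives the pose at the moment of the call.
- hand_in(): hands the job in, once; it reports no verdict.
Trained networks look in the newest picture that a camera, given by its name, has taken for a name from the list of things; names that differ only in an ending like _2 or _b are one class to them, and where a whole thing is asked for, a point or a joint stands for the part that bears it (a point fixed in the world has none). Each returns a list of dicts, best first, with "score" (0 to 1); they miss things now and then, are a little off and sometimes report something else, mostly with a low value. They report only what shows in the picture. A call takes as long as a camera call. They do not tell look-alikes from the thing itself.
- trace(camera, name): "mask" (384x512 bool, what is visible of it) and "box" ([left, top, width, height] in pixels, round what is visible of it).
The state is a dict: "clock": time; "joint_pos": joint angles; "qvel": joint speeds; "tau": joint torques, N m; "tcp_pos": TCP position; "orientation": TCP orientation; "wrist_force": force on the tool from outside, world axes, zero at the start; "ft_torque": the same for the moment, N m; "finger_gap": finger opening in m.
Only numpy, scipy, OpenCV 4.12 (cv2) and the standard library are available. Lean on these libraries where they do the work, as an engineer would, in place of code of your own. Each camera call takes 0.05 s, during which the arm holds its last target.

## Working session

There is one attempt and no reset: what is moved stays moved. The work goes in short steps, Python scripts to look and compute and a tool call to move; the robot and the scene stay as the last step left them, time stands still between calls to the robot, and variables do not carry over. Pictures are saved under pics/ and viewed, and the job is handed in when it is done.

Besides the shell and the picture viewer there is one more tool, called after "Emit:" by a JSON object that holds its "name" and its "arguments". arm_command: Moves the arm, as the interface text tells. Its arguments: {"type":"object","properties":{"steps":{"type":"string"},"fingers":{"type":"number"},"newtons":{"type":"number"}},"required":["steps"]}

```bash
mkdir -p pics
python3 - <<'E'
from workcell import *
import cv2
s=get_state()
print({k:s[k] for k in('clock','joint_pos','tcp_pos','orientation','finger_gap')}, pinch_z)
for n in('scene','top','wrist'):
    im=read_camera(n); cv2.imwrite(f'pics/{n}0.png',im[:,:,::-1])
    c=camera_info(n); print(n,c)
E
```

```text
{'clock': 0.0, 'joint_pos': array([1.17041089e+00, 3.14031922e-01, 4.49608199e-02, 1.30358602e+00,
       1.19529896e-05, 1.43118212e+00]), 'tcp_pos': array([0.14803618, 0.55502033, 0.19608357]), 'orientation': array([ 4.53375366e-04,  7.93039945e-01,  6.09168925e-01, -8.12480903e-04]), 'finger_gap': 0.08564138112812084} 0.0187
scene {'mtx': array([[406.33661241,   0.        , 256.01891248],
       [  0.        , 406.33661241, 189.70108869],
       [  0.        ,   0.        ,   1.        ]]), 'k1': 0.04471191753231906, 'R': array([[-0.67656445, -0.73614836, -0.01860485],
       [-0.39117808,  0.3806922 , -0.83788613],
       [ 0.62389122, -0.55960616, -0.54552791]]), 't': array([0.36873405, 0.2448694 , 0.84457795])}
top {'mtx': array([[447.32820606,   0.        , 260.42058883],
       [  0.        , 447.32820606, 191.47439121],
       [  0.        ,   0.        ,   1.        ]]), 'k1': -0.005458272396521799, 'R': array([[-0.00415207, -0.99991861, -0.01206336],
       [-0.99790488,  0.00492199, -0.06451066],
       [ 0.06456479,  0.01177023, -0.9978441 ]]), 't': array([0.04050529, 0.52198116, 1.59555169])}
wrist {'mtx': array([[274.9836196 ,   0.        , 257.96196031],
       [  0.        , 274.9836196 , 194.38751371],
       [  0.        ,   0.        ,   1.        ]]), 'k1': 0.018389540530644274, 'R': array([[ 0.25805375,  0.96612943, -0.001479  ],
       [ 0.92123295, -0.24560005,  0.3016794 ],
       [ 0.29109811, -0.079212  , -0.95340828]]), 't': array([-0.57433098, -0.04038134,  0.37986908])}
```

View pics/scene0.png

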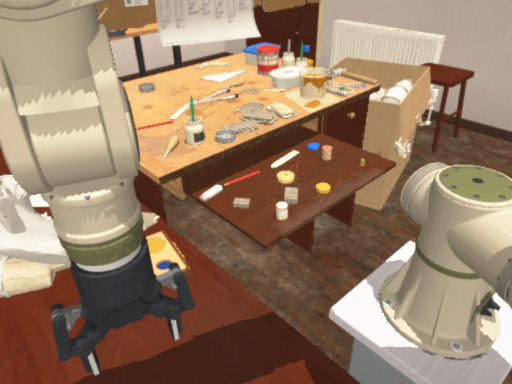

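View pics/top0.png

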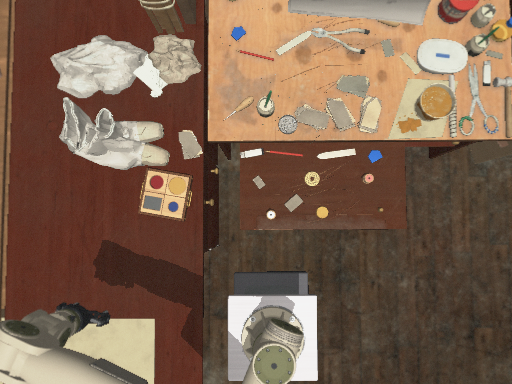

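View pics/wrist0.png

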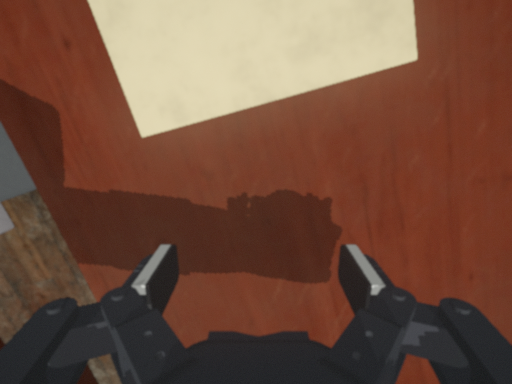

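The top view shows the leaf with the white spool (270,214), a wax disc (322,212), the tape roll (312,179), the pink spool (368,178), the thimble (381,210) and two blocks at (259,182) and (293,203). The caddy is at about (166,194). Next I'll measure them.

```bash
cat > h.py <<'E'
import numpy as np, cv2
from workcell import *
def ray(ci,u,v):
    K=ci['mtx'];k=ci['k1']
    d=cv2.undistortPoints(np.array([[[u,v]]],float),K,np.array([k,0,0,0,0.]),None)[0,0]
    R=ci['R'];t=ci['t']
    o=-R.T@t; w=R.T@np.array([d[0],d[1],1.]); return o,w
def px(ci,u,v,z):
    o,w=ray(ci,u,v); return (o+w*(z-o[2])/w[2])[:3]
def proj(ci,X):
    c=ci['R']@np.array(X,float)+ci['t']; a=c[:2]/c[2]; r2=a@a; a=a*(1+ci['k1']*r2)
    return ci['mtx'][:2,:2]@a+ci['mtx'][:2,2]
def cen(m):
    ys,xs=np.nonzero(m); return xs.mean(),ys.mean()
E
python3 - <<'E'
from h import *
H=dict(pink_spool=.04,wax_cake=.014,thimble=.022,abrasive_block=.017,white_spool=.04,tape_roll=.016,thread_well=.024,wax_well=.024,thimble_well=.024,block_well=.024)
im=read_camera('top'); ci=camera_info('top')
c=cv2.resize(im[130:240,120:420],None,fx=2.6,fy=2.6,interpolation=cv2.INTER_CUBIC); cv2.imwrite('pics/top1.png',c[:,:,::-1])
for n in H:
    for d in trace('top',n)[:4]:
        m=d['mask']
        if m.sum()<3: continue
        u,v=cen(m); print(n,round(d['score'],2),d['box'],m.sum(),(round(u,1),round(v,1)),px(ci,u,v,H[n]*.7).round(3))
im=read_camera('scene'); ci=camera_info('scene')
cv2.imwrite('pics/scene1.png',cv2.resize(im[120:280,60:400],None,fx=2.3,fy=2.3,interpolation=cv2.INTER_CUBIC)[:,:,::-1])
for n in H:
    for d in trace('scene',n)[:3]:
        m=d['mask']
        if m.sum()<3: continue
        u,v=cen(m); print(n,round(d['score'],2),d['box'],m.sum(),(round(u,1),round(v,1)),px(ci,u,v,H[n]*.6).round(3))
E
```

```text
pink_spool 0.61 [358.7, 174.2, 15.4, 4.8] 91 (np.float64(367.4), np.float64(178.5)) [ 0.566 -0.345  0.028]
abrasive_block 0.46 [281.5, 193.0, 23.6, 17.9] 179 (np.float64(293.2), np.float64(202.2)) [ 0.483 -0.08   0.012]
abrasive_block 0.39 [253.5, 174.7, 13.7, 13.8] 119 (np.float64(258.8), np.float64(181.4)) [0.559 0.044 0.012]
white_spool 0.47 [267.5, 211.0, 5.1, 8.1] 48 (np.float64(270.8), np.float64(214.6)) [0.439 0.001 0.028]
white_spool 0.27 [164.4, 174.7, 23.0, 20.9] 433 (np.float64(176.3), np.float64(185.9)) [0.543 0.34  0.028]
tape_roll 0.58 [303.8, 172.6, 15.7, 14.6] 164 (np.float64(311.3), np.float64(178.4)) [ 0.569 -0.146  0.011]
thread_well 0.81 [144.4, 174.2, 28.2, 18.4] 431 (np.float64(156.2), np.float64(181.8)) [0.559 0.416 0.017]
wax_well 0.73 [164.7, 174.8, 24.3, 21.6] 438 (np.float64(177.0), np.float64(185.5)) [0.545 0.34  0.017]
wax_well 0.42 [252.6, 176.8, 14.8, 12.5] 77 (np.float64(258.8), np.float64(182.0)) [0.556 0.044 0.017]
thimble_well 0.92 [161.5, 193.7, 24.5, 24.9] 458 (np.float64(173.0), np.float64(206.3)) [0.47  0.354 0.017]
thimble_well 0.49 [141.7, 192
[... 449 characters left out ...]
loat64(291.3), np.float64(194.4)) [ 0.486 -0.086  0.01 ]
abrasive_block 0.54 [233.9, 194.0, 15.4, 15.2] 166 (np.float64(241.3), np.float64(202.3)) [0.557 0.046 0.01 ]
white_spool 0.56 [276.8, 202.9, 12.6, 15.5] 182 (np.float64(282.0), np.float64(210.3)) [0.436 0.004 0.024]
tape_roll 0.76 [281.1, 170.4, 13.5, 11.1] 174 (np.float64(286.2), np.float64(177.0)) [ 0.565 -0.147  0.01 ]
thread_well 0.45 [144.8, 232.6, 29.8, 23.9] 410 (np.float64(157.6), np.float64(243.7)) [0.561 0.316 0.014]
wax_well 0.71 [146.9, 233.3, 24.0, 22.3] 386 (np.float64(157.2), np.float64(243.7)) [0.561 0.317 0.014]
thimble_well 0.64 [153.0, 249.2, 32.8, 22.1] 446 (np.float64(165.4), np.float64(260.5)) [0.495 0.335 0.014]
```

View pics/top1.png

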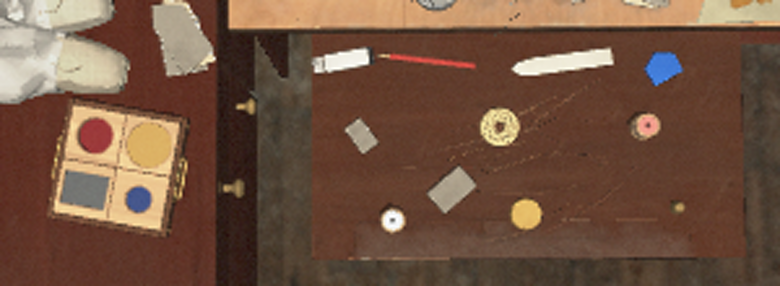

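View pics/scene1.png

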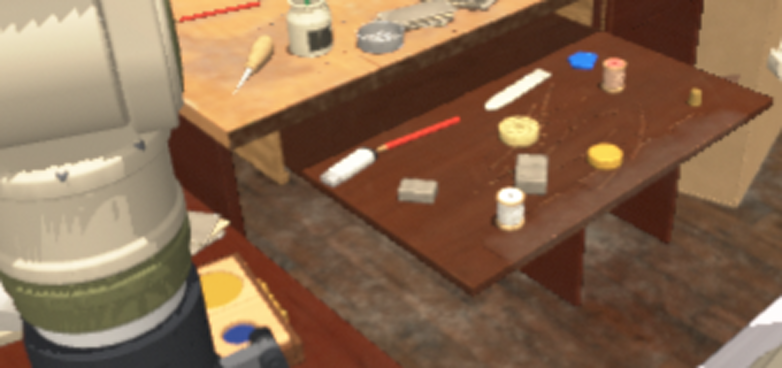

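The top view shows the caddy wells: red (157,181), yellow (177,185), grey (153,202) and blue (173,206). The smaller block is at (259,182). The two cameras disagree on the caddy position at z≈0, so the side desk is at another height. I'll triangulate it.

Run:
```python
from h import *
t=read_camera('top'); s=read_camera('scene'); ct=camera_info('top'); cs=camera_info('scene')
def tri(a,b):
    (o1,w1),(o2,w2)=ray(ct,*a),ray(cs,*b)
    A=np.stack([w1,-w2],1); l=np.linalg.lstsq(A,o2-o1,rcond=None)[0]
    p,q=o1+w1*l[0],o2+w2*l[1]; return (p+q)/2,np.linalg.norm(p-q)
def blob(im,box,f):
    x,y,w,h=box; hsv=cv2.cvtColor(im,cv2.COLOR_RGB2HSV)[y:y+h,x:x+w]
    m=f(hsv); n,l,st,c=cv2.connectedComponentsWithStats(m.astype(np.uint8)); i=1+np.argmax(st[1:,4]); print(st[i],c[i]+[x,y]); return c[i]+[x,y]
blue=lambda h:(h[...,0]>100)&(h[...,0]<130)&(h[...,1]>110)
yel=lambda h:(h[...,0]>15)&(h[...,0]<28)&(h[...,1]>130)&(h[...,2]>120)
red=lambda h:((h[...,0]>170)|(h[...,0]<5))&(h[...,1]>120)&(h[...,2]>100)
a=blob(t,(140,168,55,55),blue);b=blob(s,(145,225,45,60),blue);print('blue',tri(a,b))
a=blob(t,(140,168,55,55),yel);b=blob(s,(145,225,45,60),yel);print('yel',tri(a,b))
for z in(-.1,-.05,0.0,.05):print(z,px(ct,*a,z))
a=blob(t,(140,168,35,25),red)
```

```text
[29 34  8  9 57] [172.63157895 206.15789474]
[13 37 12  7 62] [163.59677419 264.93548387]
blue (array([0.47028145, 0.35250752, 0.02927974]), np.float64(9.981440312382552e-05))
[ 29   9  17  17 215] [176.75813953 185.3627907 ]
[  2  13  19  17 241] [155.26141079 244.87966805]
yel (array([0.54257606, 0.33447732, 0.03317579]), np.float64(0.006988721006722686))
-0.1 [ 0.55510243  0.3640769  -0.1       ]
-0.05 [ 0.55113252  0.35408648 -0.05      ]
0.0 [0.5471626  0.34409605 0.        ]
0.05 [0.54319269 0.33410563 0.05      ]
[ 11   8  12  13 126] [156.43650794 181.78571429]
```

Emit:
{"name": "arm_command", "arguments": {"steps": "50 -27 30 0; 100 -55 60 0; 150 -82 60 0; 200 -110 60 0; 250 -138 60 0; 300 -165 60 0; 300 -165 60 0; 300 -165 60 0"}}

```text
clock: 2.35
tcp_pos: [0.448, 0.3905, 0.2568]
orientation: [-0.0, 0.793, 0.609, -0.0]
wrist_force: [-0.4, 0.9, 0.4]
finger_gap: 0.0855
```

```bash
cat > tr.py <<'E'
import sys
from h import *
tag=sys.argv[1]; names=sys.argv[2:]
s=get_state(); print(s['clock'],s['tcp_pos'].round(4),s['orientation'].round(4),s['joint_pos'].round(2))
ci=camera_info('wrist'); im=read_camera('wrist'); cv2.imwrite(f'pics/{tag}.png',im[:,:,::-1]); np.savez(f'{tag}.npz',im=im,R=ci['R'],t=ci['t'],mtx=ci['mtx'],k1=ci['k1'])
for n in names:
    for d in trace('wrist',n)[:3]:
        m=d['mask']
        if m.sum()<3: continue
        u,v=cen(m); print(n,round(d['score'],2),[round(x) for x in d['box']],m.sum(),(round(float(u),1),round(float(v),1)),px(ci,u,v,.02).round(3))
E
python3 tr.py w1 thread_well wax_well thimble_well block_well; ls -la *.npz
```

```text
2.35 [0.448  0.3905 0.2568] [-3.000e-04  7.933e-01  6.089e-01 -3.000e-04] [0.58 0.35 0.24 1.46 0.   0.84]
thread_well 0.77 [264, 199, 48, 50] 2118 (290.4, 223.8) [0.564 0.414 0.02 ]
wax_well 0.8 [216, 204, 50, 48] 1965 (242.1, 228.0) [0.55  0.336 0.02 ]
thimble_well 0.82 [210, 159, 54, 49] 2346 (236.9, 181.8) [0.473 0.35  0.02 ]
block_well 0.63 [262, 150, 54, 56] 2512 (288.1, 177.1) [0.486 0.428 0.02 ]
block_well 0.26 [213, 203, 55, 51] 2074 (242.0, 227.7) [0.55  0.336 0.02 ]
-rw-r--r-- 1 agent agent 591200 Dec  7 16:51 w1.npz
```

View pics/w1.png

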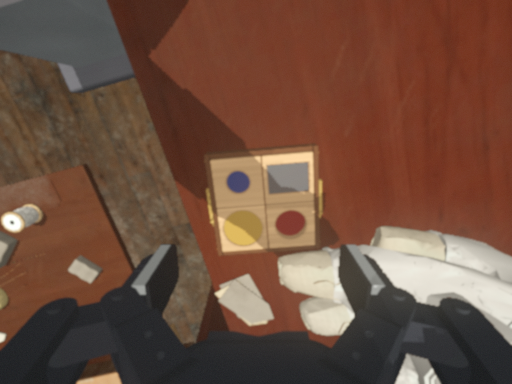

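The wrist view shows the caddy clearly: blue (237,182), grey (288,178), yellow (242,228), red (290,223). Next I'll fit its pose, height included, using both views.

Run:
```python
from h import *
from scipy.optimize import least_squares
d=np.load('w1.npz'); cw={k:d[k] for k in('R','t','mtx','k1')}; cw['k1']=float(cw['k1'])
im=d['im']; t=read_camera('top'); ct=camera_info('top')
F={'blue':lambda h:(h[...,0]>105)&(h[...,0]<130)&(h[...,1]>110),
'yel':lambda h:(h[...,0]>18)&(h[...,0]<28)&(h[...,1]>125)&(h[...,2]>100),
'red':lambda h:((h[...,0]>170)|(h[...,0]<4))&(h[...,1]>120)&(h[...,2]>60),
'grey':lambda h:(h[...,1]<60)&(h[...,2]<190)&(h[...,2]>60)}
def blob(im,box,f):
    x,y,w,h=box; hsv=cv2.cvtColor(im,cv2.COLOR_RGB2HSV)[y:y+h,x:x+w]
    n,l,st,c=cv2.connectedComponentsWithStats(f(hsv).astype(np.uint8)); i=1+np.argmax(st[1:,4]); return c[i]+[x,y],st[i]
C={'blue':(-38,-38,15),'yel':(38,-38,19),'red':(38,38,8),'grey':(-38,38,17)}
bw={'blue':(215,160,46,46),'yel':(220,204,46,46),'red':(268,204,46,42),'grey':(264,158,50,42)}
bt={'blue':(164,196,18,20),'yel':(166,175,22,21),'red':(146,172,20,18),'grey':(142,194,20,18)}
obs=[]
for k in C:
    a,st=blob(im,bw[k],F[k]); obs.append((cw,k,a,1)); print(k,a,st)
    a,st=blob(t,bt[k],F[k]); obs.append((ct,k,a,1)); print(k,a,st)
def pt(p,k):
    x,y,z=np.array(C[k])/1000; c,s=np.cos(p[3]),np.sin(p[3]); return [p[0]+c*x-s*y,p[1]+s*x+c*y,p[2]+z]
for use in (None,'w','t'):
  o=[q for q in obs if use is None or (q[0] is cw)==(use=='w')]
  f=lambda p:np.concatenate([proj(c,pt(p,k))-a for c,k,a,_ in o])
  r=least_squares(f,[.51,.38,0,-.15]); print(use,r.x.round(4),r.fun.round(1))
  for k in C: print(k,np.round(pt(r.x,k),4))
```

```text
Traceback (most recent call last):
ValueError: attempt to get argmax of an empty sequence
```

```bash
cat > cad.py <<'E'
from h import *
from scipy.optimize import least_squares
d=np.load('w1.npz'); cw={k:d[k] for k in('R','t','mtx','k1')}; cw['k1']=float(cw['k1'])
im=d['im']; t=read_camera('top'); ct=camera_info('top')
C={'blue':(-38,-38,15),'yel':(38,-38,19),'red':(38,38,8),'grey':(-38,38,17)}
sw={'blue':(237,182),'yel':(242,228),'red':(290,223),'grey':(290,178)}
st={'blue':(173,206),'yel':(177,185),'red':(156,181),'grey':(152,202)}
def blob(im,s,T,r):
    lab=cv2.cvtColor(im,cv2.COLOR_RGB2LAB).astype(float)
    u,v=s; ref=np.median(lab[v-1:v+2,u-1:u+2].reshape(-1,3),0)
    dd=(lab-ref)*[.5,1,1]; m=np.linalg.norm(dd,axis=2)<T
    q=np.zeros_like(m); q[v-r:v+r+1,u-r:u+r+1]=1; m&=q
    n,l,S,c=cv2.connectedComponentsWithStats(m.astype(np.uint8)); i=l[v,u]; return c[i],S[i]
obs=[]
for k in C:
    a,S=blob(im,sw[k],14,26); obs.append((cw,k,a)); print(k,a.round(1),S)
    a,S=blob(t,st[k],14,11); obs.append((ct,k,a)); print(k,a.round(1),S)
def pt(p,k):
    x,y,z=np.array(C[k])/1000; c,s=np.cos(p[3]),np.sin(p[3]); return [p[0]+c*x-s*y,p[1]+s*x+c*y,p[2]+z]
for use in (None,'w','t'):
  o=[q for q in obs if use is None or (q[0] is cw)==(use=='w')]
  f=lambda p:np.concatenate([proj(c,pt(p,k))-a for c,k,a in o])
  r=least_squares(f,[.51,.38,0,-.15]); print(use,r.x.round(4),r.fun.round(1))
  for k in C: print(k,np.round(pt(r.x,k),4))
E
python3 cad.py
```

```text
blue [237.8 181.6] [228 172  21  20 335]
blue [173.  206.2] [169 202   9  10  68]
yel [246.7 222.9] [226 210  37  34 667]
yel [172.9 187.5] [166 174  21  23 271]
red [290.  222.6] [276 211  29  24 535]
red [156.4 181.9] [151 176  12  13 129]
grey [290.4 175.4] [267 163  42  29 897]
grey [151.  203.5] [143 195  18  16 157]
None [ 0.5132  0.3866  0.0114 -0.1794] [ 1.9 -2.  -1.2  0.3 -2.3  3.3  2.6 -1.9  1.2 -2.6 -0.9  0.3 -0.9  0.5
 -0.  -0.7]
blue [0.469  0.356  0.0264]
yel [0.5438 0.3424 0.0304]
red [0.5573 0.4172 0.0194]
grey [0.4826 0.4308 0.0284]
w [ 0.5155  0.3862  0.0053 -0.1819] [ 2.4 -1.5 -2.   3.   0.8 -2.7 -1.2  1.1]
blue [0.4713 0.3557 0.0203]
yel [0.546  0.3419 0.0243]
red [0.5598 0.4166 0.0133]
grey [0.485  0.4304 0.0223]
t [ 0.516   0.4047 -0.0653 -0.1663] [-1.5  0.1  1.8 -1.2 -0.8  1.5  0.5 -0.4]
blue [ 0.4722  0.3735 -0.0503]
yel [ 0.5471  0.361  -0.0463]
red [ 0.5597  0.4359 -0.0573]
grey [ 0.4848  0.4485 -0.0483]
```

Emit:
{"name": "arm_command", "arguments": {"steps": "0 0 -50 0; 0 0 -100 0; 0 0 -130 0; 0 0 -130 0; 0 0 -130 0"}}

```text
clock: 3.32
tcp_pos: [0.448, 0.392, 0.1288]
orientation: [0.0, 0.792, 0.61, 0.001]
wrist_force: [-0.8, 0.9, 0.1]
finger_gap: 0.0851
```

```bash
python3 tr.py w2 thread_well wax_well thimble_well block_well
```

```text
3.325 [0.448  0.392  0.1288] [1.000e-04 7.924e-01 6.100e-01 1.200e-03] [ 0.58  0.38 -0.03  1.16  0.    0.84]
thread_well 0.9 [270, 237, 65, 63] 3791 (301.6, 268.8) [0.566 0.415 0.02 ]
thread_well 0.17 [186, 177, 79, 68] 4719 (226.9, 211.6) [0.473 0.35  0.02 ]
wax_well 0.91 [197, 244, 74, 62] 3736 (234.0, 273.6) [0.551 0.335 0.02 ]
thimble_well 0.69 [186, 178, 78, 71] 4702 (227.0, 211.6) [0.473 0.35  0.02 ]
block_well 0.83 [259, 171, 76, 74] 4851 (298.9, 206.2) [0.487 0.429 0.02 ]
```

View pics/w2.png

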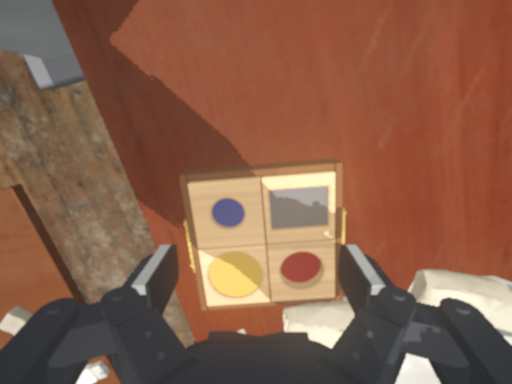

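Run:
```python
from h import *
from scipy.optimize import least_squares
O={'w1':{'red':(290.4,223.8),'yel':(242.1,228),'blue':(236.9,181.8),'grey':(288.1,177.1)},
'w2':{'red':(301.6,268.8),'yel':(234,273.6),'blue':(227,211.6),'grey':(298.9,206.2)}}
C={'blue':(-38,-38),'yel':(38,-38),'red':(38,38),'grey':(-38,38)}
obs=[]
for n in O:
    d=np.load(n+'.npz'); c={k:d[k] for k in('R','t','mtx','k1')}; c['k1']=float(c['k1'])
    obs+=[(c,k,a) for k,a in O[n].items()]
def pt(p,k):
    x,y=np.array(C[k])/1000; c,s=np.cos(p[3]),np.sin(p[3]); return [p[0]+c*x-s*y,p[1]+s*x+c*y,p[2]]
f=lambda p:np.concatenate([proj(c,pt(p,k))-a for c,k,a in obs])
r=least_squares(f,[.51,.38,0,-.15]); print('top face',r.x.round(4),r.fun.round(1)); J=r.jac; print(np.sqrt(np.diag(np.linalg.inv(J.T@J))))
for z in (None,.024,.03):
  q=r.x if z is None else least_squares(lambda p:f([p[0],p[1],z,p[2]]),[.51,.38,-.15]).x
  p=q if z is None else [q[0],q[1],z,q[2]]
  print(z,p,{k:np.round(pt(p,k),4) for k in C})
```

```text
top face [ 0.5126  0.3835  0.0339 -0.1775] [-0.1 -0.2  0.3 -0.7  0.4 -0.8 -0.3 -0.2 -0.4  0.4  0.6  0.3 -0.1  0.4
 -0.2  0.2]
[0.00114832 0.00049174 0.00242855 0.00865289]
None [ 0.51260239  0.38346705  0.03387949 -0.17753376] {'blue': array([0.4685, 0.3528, 0.0339]), 'yel': array([0.5433, 0.3394, 0.0339]), 'red': array([0.5567, 0.4142, 0.0339]), 'grey': array([0.4819, 0.4276, 0.0339])}
0.024 [np.float64(0.5168423467316835), np.float64(0.38263659049415244), 0.024, np.float64(-0.1775246933561223)] {'blue': array([0.4727, 0.3519, 0.024 ]), 'yel': array([0.5475, 0.3385, 0.024 ]), 'red': array([0.561 , 0.4133, 0.024 ]), 'grey': array([0.4862, 0.4267, 0.024 ])}
0.03 [np.float64(0.5142676037309472), np.float64(0.3831409582273436), 0.03, np.float64(-0.1775302097377312)] {'blue': array([0.4702, 0.3524, 0.03  ]), 'yel': array([0.545, 0.339, 0.03 ]), 'red': array([0.5584, 0.4138, 0.03  ]), 'grey': array([0.4836, 0.4273, 0.03  ])}
```

Emit:
{"name": "arm_command", "arguments": {"steps": "0 -30 60 0.1; 0 -85 120 0.2; 0 -145 160 0.26; 0 -205 160 0.26; 0 -265 160 0.26; 0 -325 160 0.26; 0 -385 160 0.26; 0 -440 160 0.26; 0 -470 160 0.26; 0 -470 160 0.26; 0 -470 160 0.26; 0 -470 160 0.26"}}

```text
clock: 5.08
tcp_pos: [0.4483, -0.077, 0.2891]
orientation: [-0.0, 0.706, 0.708, 0.002]
wrist_force: [0.8, -0.3, 0.1]
finger_gap: 0.0856
```

```bash
python3 tr.py w3 pink_spool wax_cake thimble abrasive_block white_spool tape_roll
```

```text
5.075 [ 0.4483 -0.077   0.2891] [-0.      0.7061  0.7081  0.0017] [-0.35  0.07 -0.04  1.47  0.   -0.35]
pink_spool 0.61 [88, 213, 30, 24] 535 (103.0, 224.1) [ 0.569 -0.348  0.02 ]
wax_cake 0.95 [182, 143, 28, 23] 541 (194.7, 155.2) [ 0.448 -0.18   0.02 ]
wax_cake 0.68 [473, 188, 39, 52] 1269 (497.0, 215.2) [0.551 0.336 0.02 ]
wax_cake 0.56 [87, 213, 35, 26] 499 (103.3, 224.3) [ 0.57  -0.347  0.02 ]
thimble 0.71 [63, 151, 14, 10] 154 (68.0, 159.6) [ 0.456 -0.384  0.02 ]
abrasive_block 0.73 [235, 158, 43, 39] 882 (255.7, 175.8) [ 0.482 -0.08   0.02 ]
abrasive_block 0.57 [316, 200, 24, 31] 405 (326.9, 216.3) [0.554 0.044 0.02 ]
white_spool 0.7 [294, 140, 26, 26] 457 (307.6, 151.9) [0.442 0.004 0.02 ]
tape_roll 0.97 [204, 208, 26, 26] 697 (218.7, 221.8) [ 0.565 -0.145  0.02 ]
```

View pics/w3.png

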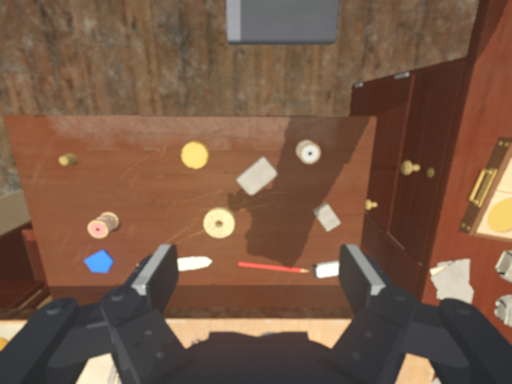

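The wrist view shows the whole leaf, with blocks at (256,176) and (327,217), wax at (195,155), pink at (103,224) and the thimble at (68,160). I'll measure both block sizes and their yaws.

Run:
```python
from h import *
d=np.load('w3.npz'); c={k:d[k] for k in('R','t','mtx','k1')}; c['k1']=float(c['k1']); im=d['im']
lab=cv2.cvtColor(im,cv2.COLOR_RGB2LAB).astype(float); hsv=cv2.cvtColor(im,cv2.COLOR_RGB2HSV)
for n,s in (('big',(256,176)),('small',(327,217))):
    u,v=s; m=np.zeros(lab.shape[:2],bool); m[v-28:v+28,u-28:u+28]=1
    m&=(hsv[...,1]<85)&(hsv[...,2]>80)
    N,l,S,ce=cv2.connectedComponentsWithStats(m.astype(np.uint8)); i=l[v,u]
    ys,xs=np.nonzero(l==i); P=np.array([px(c,x,y,.017)[:2] for x,y in zip(xs,ys)])*1000
    print(n,S[i],cv2.minAreaRect(P.astype(np.float32)))
    if n=='small': cv2.imwrite('pics/blk.png',cv2.resize(im[v-35:v+35,u-45:u+45],None,fx=8,fy=8,interpolation=2)[:,:,::-1])
```

```text
big [236 156  42  40 918] ((483.3453674316406, -79.20989990234375), (42.16104507446289, 63.6726188659668), 40.66547393798828)
small [313 203  28  29 455] ((556.3563842773438, 43.86494445800781), (51.184749603271484, 30.154804229736328), 35.28971481323242)
```

View pics/blk.png

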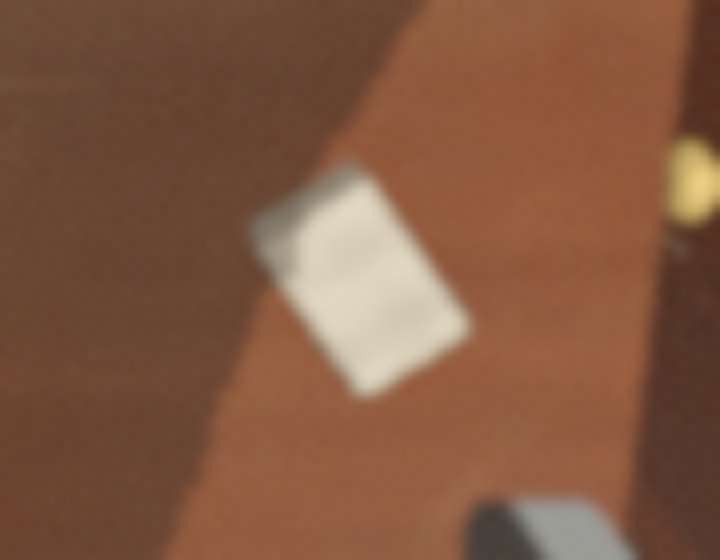

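Emit:
{"name": "arm_command", "arguments": {"steps": "25 30 -30 0.15; 55 60 -70 0.3; 85 90 -120 0.46; 110 122 -160 0.616; 110 122 -210 0.616; 110 122 -220 0.616; 110 122 -220 0.616", "fingers": 0.2, "newtons": 40}}

```text
clock: 6.3
tcp_pos: [0.558, 0.0441, 0.0691]
orientation: [-0.001, 0.459, 0.889, 0.001]
wrist_force: [0.5, -0.6, 0.5]
finger_gap: 0.0512
```

```bash
python3 tr.py w4 abrasive_block
```

```text
6.3 [0.558  0.0441 0.0691] [-0.0009  0.4588  0.8885  0.0012] [-0.07  0.35 -0.22  1.    0.   -0.68]
abrasive_block 0.9 [243, 170, 34, 53] 1630 (259.6, 197.5) [0.556 0.044 0.02 ]
abrasive_block 0.87 [133, 0, 93, 62] 4939 (180.2, 28.1) [ 0.485 -0.077  0.02 ]
```

View pics/w4.png

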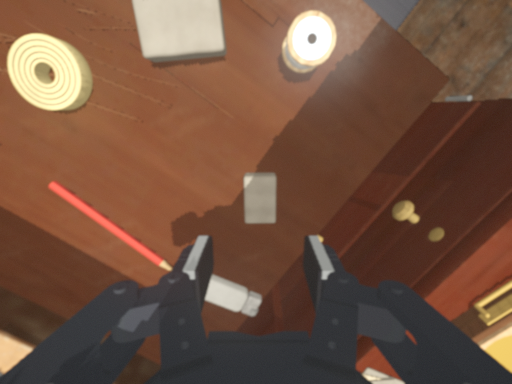

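The block is centred between the jaws (260,197) and lined up with them. The big block, white spool and tape are all well clear, so I'm descending.

Emit:
{"name": "arm_command", "arguments": {"steps": "0 0 -30 0; 0 0 -55 0; 0 0 -62 0; 0 0 -62 0; 0 0 -62 0"}}

```text
clock: 7.02
tcp_pos: [0.5611, 0.0436, 0.0107]
orientation: [0.002, 0.459, 0.888, 0.003]
wrist_force: [-0.4, 0.7, -0.4]
finger_gap: 0.0514
```

Emit:
{"name": "arm_command", "arguments": {"steps": "0 0 0 0; 0 0 0 0; 0 0 0 0; 0 0 0 0; 0 0 0 0; 0 0 0 0", "fingers": -1, "newtons": 50}}

```text
clock: 7.78
tcp_pos: [0.5611, 0.0436, 0.0106]
orientation: [0.002, 0.459, 0.888, 0.003]
wrist_force: [-0.3, 0.2, 0.0]
finger_gap: 0.0002
```

```bash
python3 tr.py w5 abrasive_block
```

```text
7.775 [0.5611 0.0436 0.0106] [0.0022 0.4591 0.8884 0.0026] [-0.07  0.41 -0.3   0.86  0.   -0.68]
abrasive_block 0.95 [97, 0, 121, 43] 4519 (157.2, 18.4) [ 0.494 -0.07   0.02 ]
abrasive_block 0.83 [242, 185, 45, 58] 1972 (264.6, 211.4) [0.55 0.04 0.02]
```

View pics/w5.png

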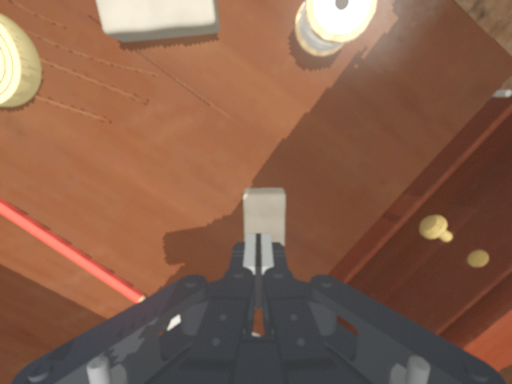

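Run:
```python
from h import *
for n in('w4','w5'):
    d=np.load(n+'.npz'); c={k:d[k] for k in('R','t','mtx','k1')}; c['k1']=float(c['k1']); im=d['im']
    tcp={'w4':[.558,.0441,.0691],'w5':[.5611,.0436,.0106]}[n]
    print(n,'tcp',proj(c,tcp),'cam',(-c['R'].T@c['t']).round(4), 'axis', c['R'][2].round(3))
    hsv=cv2.cvtColor(im,cv2.COLOR_RGB2HSV)
    # near edge mid of block & predicted corners
    L=np.array([.816,.578]);W=np.array([-.578,.816])
    for cx,cy in((.5585,.0455),(.5565,.0445)):
        print([proj(c,[*(np.array([cx,cy])+a*.022*L+b*.014*W),.017]).round(0) for a,b in((-1,-1),(-1,1),(1,1),(1,-1))])
d=np.load('w4.npz')['im']; cv2.imwrite('pics/w4c.png',cv2.resize(d[150:250,200:320],None,fx=6,fy=6)[:,:,::-1])
d=np.load('w5.npz')['im']; cv2.imwrite('pics/w5c.png',cv2.resize(d[160:300,190:340],None,fx=4,fy=4)[:,:,::-1])
```

```text
w4 tcp [259.22223116 222.02668421] cam [ 0.4964 -0.0012  0.2462] axis [ 0.246  0.177 -0.953]
[array([244., 175.]), array([276., 175.]), array([275., 223.]), array([244., 223.])]
[array([244., 173.]), array([277., 173.]), array([276., 220.]), array([245., 220.])]
w5 tcp [259.20271763 222.09240223] cam [ 0.4982 -0.0016  0.1873] axis [ 0.252  0.176 -0.951]
[array([242., 193.]), array([286., 193.]), array([284., 253.]), array([244., 253.])]
[array([243., 190.]), array([286., 190.]), array([284., 251.]), array([244., 251.])]
```

View pics/w4c.png

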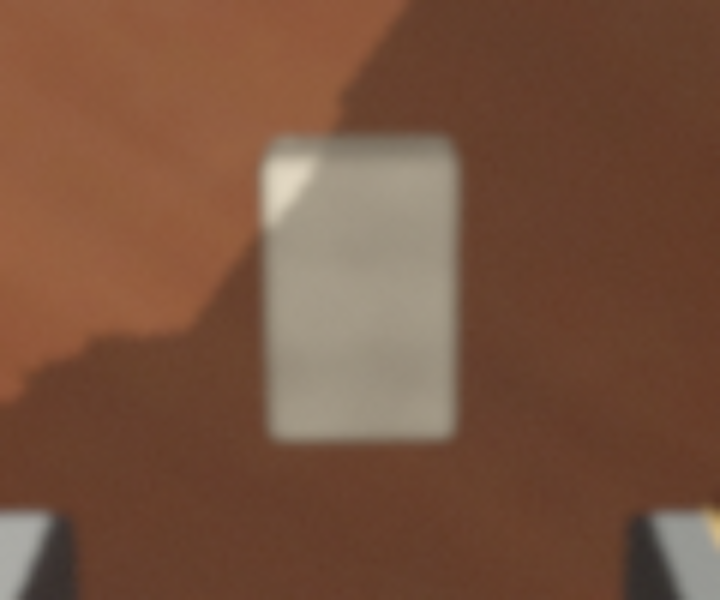

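View pics/w5c.png

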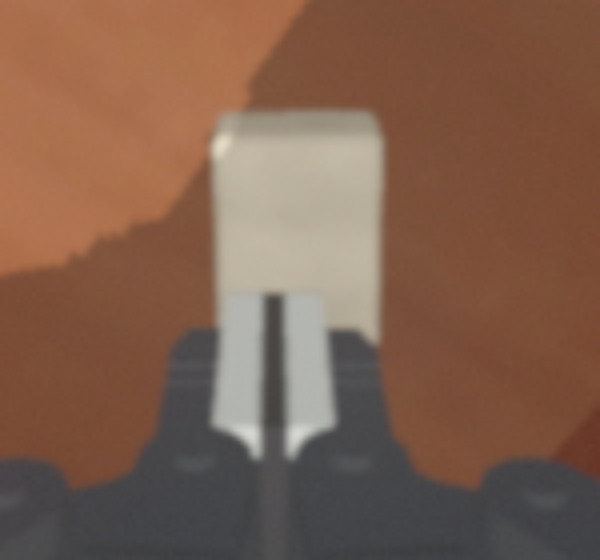

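The jaws shut but the block didn't move, so the tips look to be above it. I'll check from the scene camera.

Run:
```python
from h import *
im=read_camera('scene'); c=camera_info('scene'); s=get_state()
p=proj(c,s['tcp_pos']); print(p, proj(c,[.5575,.045,.0]),proj(c,[.5575,.045,.017]))
u,v=map(int,p); cr=im[v-50:v+40,u-60:u+60].copy(); cr=cv2.resize(cr,None,fx=6,fy=6,interpolation=2)
cv2.circle(cr,(int((p[0]-u+60)*6+3),int((p[1]-v+50)*6+3)),4,(0,255,0),-1); cv2.imwrite('pics/s2.png',cr[:,:,::-1])
```

```text
[240.95247384 201.23658278] [241.54307751 204.99214082] [241.31661182 200.11524463]
```

View pics/s2.png

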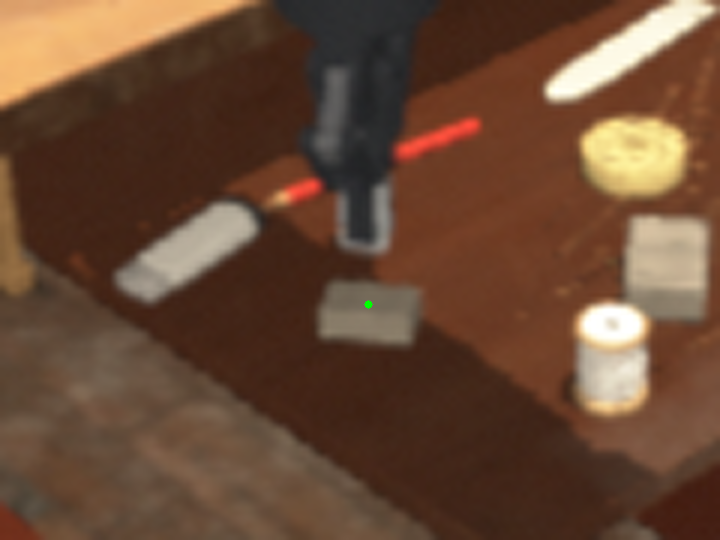

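Run:
```python
from h import *
c=camera_info('scene'); w=camera_info('wrist'); s=get_state(); print(s['tcp_pos'],s['joint_pos'],s['clock'])
u,v=240,201
for a in ((362,250),(362,240)):
  for b in ((258,233),(258,240)):
    q=(a[0]/6+u-60,a[1]/6+v-50)
    (o1,w1),(o2,w2)=ray(c,*q),ray(w,*b)
    l=np.linalg.lstsq(np.stack([w1,-w2],1),o2-o1,rcond=None)[0]
    P,Q=o1+w1*l[0],o2+w2*l[1]; print(a,b,P.round(4),Q.round(4))
```

```text
[0.5611002  0.04358829 0.01064443] [-0.06686561  0.40914189 -0.29656535  0.85896072  0.00293345 -0.68375295] 7.925
(362, 250) (258, 233) [0.5625 0.0432 0.0393] [0.5581 0.0405 0.0367]
(362, 250) (258, 240) [0.5623 0.0434 0.0394] [0.5611 0.0426 0.0386]
(362, 240) (258, 233) [0.5624 0.043  0.0449] [0.5562 0.0392 0.0414]
(362, 240) (258, 240) [0.5623 0.0431 0.045 ] [0.5592 0.0413 0.0431]
```

Triangulating puts the shut tips at about z=0.038 with the TCP reported at 0.0106. The xy is right, but the real tips sit about 28 mm behind the stated TCP. I'll go lower to allow for that, watching the force.

Emit:
{"name": "arm_command", "arguments": {"steps": "0 0 0 0; 0 0 0 0; 0 0 0 0; 0 0 -10 0; -2 1 -20 0; -2 1 -29 0; -2 1 -29 0; -2 1 -29 0", "fingers": 0.2}}

```text
clock: 8.93
tcp_pos: [0.5592, 0.0446, -0.0184]
orientation: [0.002, 0.459, 0.888, 0.003]
wrist_force: [-0.1, 0.7, -0.1]
finger_gap: 0.0512
```

```bash
python3 tr.py w6 abrasive_block
python3 - <<'E'
from h import *
im=read_camera('scene')
cv2.imwrite('pics/s3.png',cv2.resize(im[150:240,180:300],None,fx=6,fy=6,interpolation=2)[:,:,::-1])
E
```

```text
8.925 [ 0.5592  0.0446 -0.0184] [0.0022 0.4591 0.8884 0.0026] [-0.07  0.44 -0.33  0.79  0.   -0.68]
abrasive_block 0.76 [238, 199, 52, 81] 3644 (261.4, 240.3) [0.554 0.042 0.02 ]
abrasive_block 0.66 [60, 0, 148, 33] 3724 (131.5, 12.5) [ 0.497 -0.067  0.02 ]
```

View pics/s3.png

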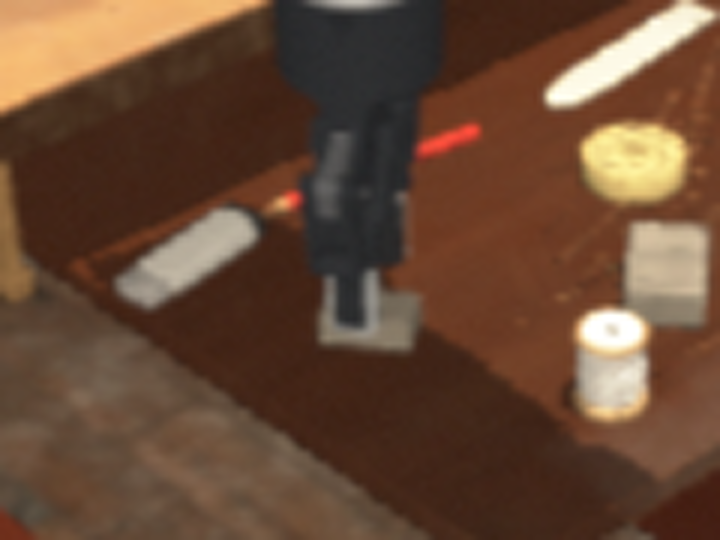

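View pics/w6.png

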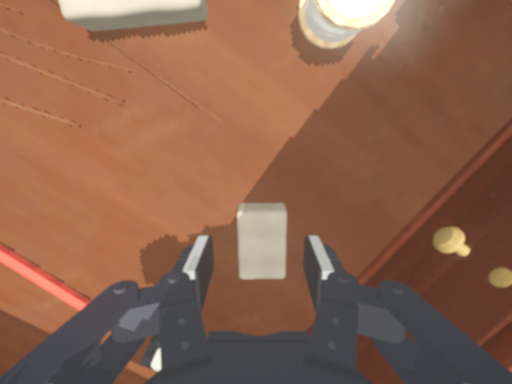

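Emit:
{"name": "arm_command", "arguments": {"steps": "0 0 0 0; 0 0 0 0; 0 0 0 0; 0 0 0 0; 0 0 0 0", "fingers": -1, "newtons": 60}}

```text
clock: 9.7
tcp_pos: [0.5601, 0.0446, -0.0173]
orientation: [0.003, 0.459, 0.888, 0.003]
wrist_force: [-1.3, 0.4, 5.6]
finger_gap: 0.0002
```

```bash
python3 tr.py w7 abrasive_block
python3 - <<'E'
from h import *
im=read_camera('scene')
cv2.imwrite('pics/s4.png',cv2.resize(im[150:240,180:300],None,fx=6,fy=6,interpolation=2)[:,:,::-1])
E
```

```text
9.7 [ 0.5601  0.0446 -0.0173] [0.0031 0.4591 0.8884 0.0031] [-0.07  0.44 -0.33  0.79  0.   -0.68]
abrasive_block 0.77 [239, 199, 48, 44] 1672 (260.6, 219.4) [0.545 0.035 0.02 ]
abrasive_block 0.65 [62, 0, 149, 31] 3525 (132.7, 11.9) [ 0.498 -0.067  0.02 ]
```

View pics/s4.png

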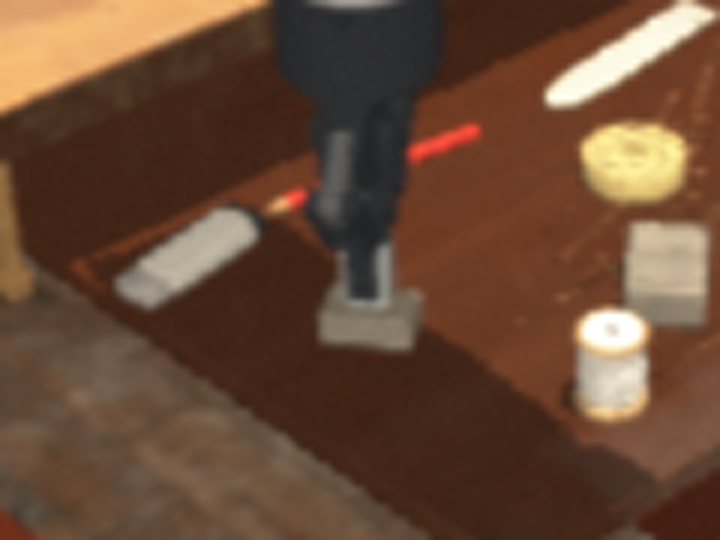

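View pics/w7.png

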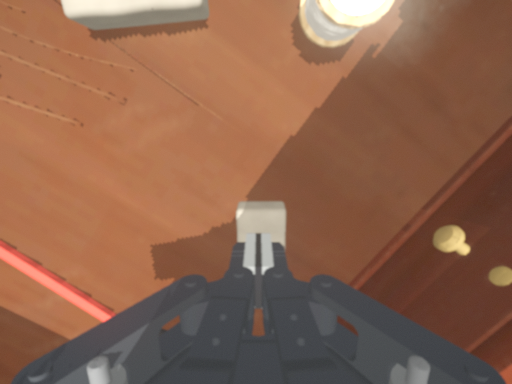

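Shut tips now rest on the block top (5.6 N), which calibrates the offset: real shut-tip z = reported z + 34 mm. I'll reopen, go down 12 mm more and grip.

Emit:
{"name": "arm_command", "arguments": {"steps": "0 0 2 0; 0 0 2 0; 0 0 2 0; 0 0 2 0; -2 0 -5 0; -2 0 -13 0; -2 0 -13 0; -2 0 -13 0", "fingers": 0.2}}

```text
clock: 10.85
tcp_pos: [0.558, 0.0447, -0.0305]
orientation: [0.003, 0.459, 0.888, 0.003]
wrist_force: [0.4, -0.6, 0.0]
finger_gap: 0.0508
```

Emit:
{"name": "arm_command", "arguments": {"steps": "0 0 0 0; 0 0 0 0; 0 0 0 0; 0 0 0 0; 0 0 0 0", "fingers": -1, "newtons": 60}}

```text
clock: 11.48
tcp_pos: [0.5586, 0.0446, -0.03]
orientation: [0.003, 0.459, 0.888, 0.003]
wrist_force: [-0.9, 0.1, 5.8]
finger_gap: 0.0263
```

Emit:
{"name": "arm_command", "arguments": {"steps": "0 0 20 0; 0 0 60 0; 0 0 110 0; 0 0 160 0; 0 0 160 0"}}

```text
clock: 12.1
tcp_pos: [0.5615, 0.0445, 0.1341]
orientation: [0.007, 0.459, 0.888, 0.005]
wrist_force: [1.1, -0.0, -0.6]
finger_gap: 0.0263
```

```bash
python3 tr.py w8 abrasive_block
```

```text
12.1 [0.5615 0.0445 0.1341] [0.0069 0.459  0.8884 0.0048] [-0.07  0.3  -0.13  1.13  0.   -0.68]
abrasive_block 0.91 [164, 12, 73, 57] 3258 (201.1, 38.6) [ 0.483 -0.079  0.02 ]
abrasive_block 0.73 [231, 208, 57, 86] 4148 (257.7, 250.8) [0.635 0.094 0.02 ]
```

View pics/w8.png

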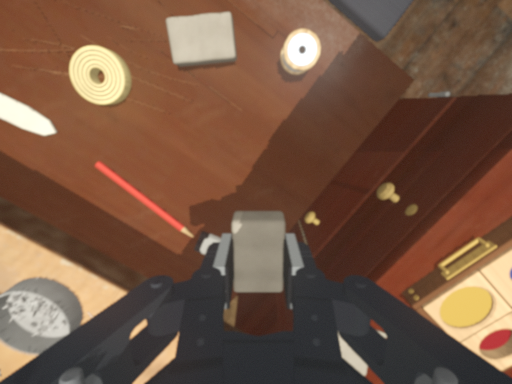

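Emit:
{"name": "arm_command", "arguments": {"steps": "-8 45 10 0.12; -20 100 10 0.25; -32 155 10 0.38; -44 210 10 0.5; -55 265 10 0.62; -67 320 0 0.777; -78 383 -20 0.777; -78 383 -40 0.777; -78 383 -60 0.777; -78 383 -60 0.777"}}

```text
clock: 13.45
tcp_pos: [0.4774, 0.426, 0.0654]
orientation: [-0.001, 0.088, 0.996, 0.002]
wrist_force: [-0.1, -0.8, -0.1]
finger_gap: 0.0263
```

```bash
python3 tr.py w9 thread_well wax_well thimble_well block_well
```

```text
13.45 [0.4774 0.426  0.0654] [-0.0012  0.088   0.9961  0.0017] [ 0.6   0.5  -0.    1.07  0.   -0.79]
thread_well 0.71 [105, 162, 101, 91] 8397 (157.6, 206.4) [0.564 0.415 0.02 ]
wax_well 0.64 [103, 158, 102, 95] 8435 (157.8, 206.6) [0.564 0.415 0.02 ]
wax_well 0.59 [82, 51, 120, 111] 11382 (145.6, 107.6) [0.55  0.335 0.02 ]
thimble_well 0.65 [195, 57, 112, 108] 11121 (250.7, 108.4) [0.471 0.35  0.02 ]
block_well 0.95 [201, 161, 99, 85] 5478 (248.0, 193.6) [0.486 0.417 0.02 ]
```

View pics/w9.png

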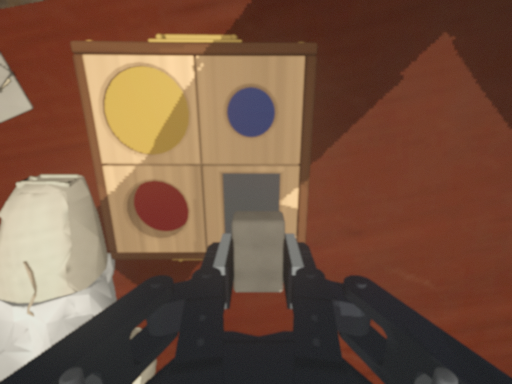

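```bash
cat > fit.py <<'E'
from h import *
from scipy.optimize import least_squares
O={'w1':{'red':(290.4,223.8),'yel':(242.1,228),'blue':(236.9,181.8),'grey':(288.1,177.1)},
'w2':{'red':(301.6,268.8),'yel':(234,273.6),'blue':(227,211.6),'grey':(298.9,206.2)},
'w9':{'red':(157.7,206.5),'yel':(145.6,107.6),'blue':(250.7,108.4)}}
C={'blue':(-38,-38),'yel':(38,-38),'red':(38,38),'grey':(-38,38)}
def pt(p,k):
    x,y=np.array(C[k])/1000; c,s=np.cos(p[3]),np.sin(p[3]); return [p[0]+c*x-s*y,p[1]+s*x+c*y,p[2]]
def fit(names):
    obs=[]
    for n in names:
        d=np.load(n+'.npz'); c={k:d[k] for k in('R','t','mtx','k1')}; c['k1']=float(c['k1'])
        obs+=[(c,k,a) for k,a in O[n].items()]
    f=lambda p:np.concatenate([proj(c,pt(p,k))-a for c,k,a in obs])
    r=least_squares(f,[.51,.38,0,-.15]); print(names,r.x.round(4),r.fun.round(1)); return r.x
if __name__=='__main__':
    fit(['w1','w2']); fit(['w9']); p=fit(['w1','w2','w9']); print({k:np.round(pt(p,k),4) for k in C})
E
python3 fit.py
```

```text
['w1', 'w2'] [ 0.5126  0.3835  0.0339 -0.1775] [-0.1 -0.2  0.3 -0.7  0.4 -0.8 -0.3 -0.2 -0.4  0.4  0.6  0.3 -0.1  0.4
 -0.2  0.2]
['w9'] [ 0.5145  0.3804  0.0326 -0.1776] [-0.2 -0.1  0.1  0.2  0.1 -0.2]
['w1', 'w2', 'w9'] [ 0.5148  0.3817  0.0301 -0.1785] [-1.2  0.4 -0.3 -0.2 -0.1  0.2 -1.3  0.9 -2.1  0.5 -0.2  0.4 -0.7  1.3
 -1.9  1.3  0.9  0.4  1.6  2.1  0.1  1.8]
{'blue': array([0.4706, 0.351 , 0.0301]), 'yel': array([0.5454, 0.3375, 0.0301]), 'red': array([0.5589, 0.4123, 0.0301]), 'grey': array([0.4841, 0.4258, 0.0301])}
```

Emit:
{"name": "arm_command", "arguments": {"steps": "7 0 -20 0; 7 0 -45 0; 7 0 -60 0; 7 0 -66 0; 7 0 -66 0; 7 0 -66 0"}}

```text
clock: 14.45
tcp_pos: [0.4888, 0.4281, 0.0055]
orientation: [0.003, 0.089, 0.996, 0.005]
wrist_force: [-0.5, 0.0, -0.8]
finger_gap: 0.0266
```

Emit:
{"name": "arm_command", "arguments": {"steps": "-3 -1 -4 0; -5 -2 -8 0; -5 -2 -11 0; -5 -2 -11 0"}}

```text
clock: 14.95
tcp_pos: [0.4835, 0.4261, -0.0031]
orientation: [0.003, 0.088, 0.996, 0.006]
wrist_force: [-4.7, -4.2, 15.2]
finger_gap: 0.0268
```

Emit:
{"name": "arm_command", "arguments": {"steps": "0 0 0 0; 0 0 0 0; 0 0 1 0; 0 0 30 0; 0 0 80 0; 0 0 130 0; 0 0 130 0", "fingers": 0.1}}

```text
clock: 15.82
tcp_pos: [0.4865, 0.4279, 0.1328]
orientation: [0.007, 0.088, 0.996, 0.008]
wrist_force: [0.1, 0.7, 0.4]
finger_gap: 0.0473
```

```bash
python3 tr.py w10 abrasive_block block_well
```

```text
15.825 [0.4865 0.4279 0.1328] [0.0074 0.0884 0.996  0.0084] [ 0.6   0.46  0.1   1.19  0.   -0.8 ]
abrasive_block 0.62 [248, 159, 31, 44] 1233 (261.5, 181.8) [0.486 0.43  0.02 ]
block_well 0.95 [224, 142, 78, 74] 3808 (262.0, 179.0) [0.485 0.427 0.02 ]
```

View pics/w10.png

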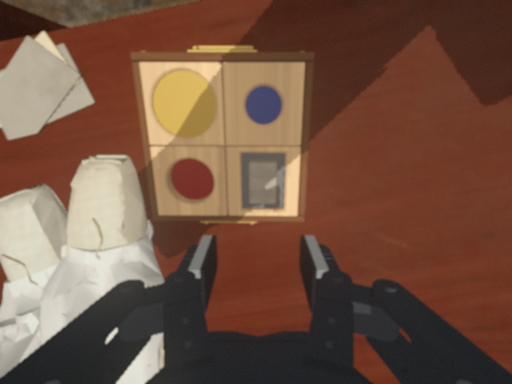

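The block is seated inside the grey well (262,182), level. Next is the pink spool.

Emit:
{"name": "arm_command", "arguments": {"steps": "0 -55 10 -0.1; 0 -112 10 -0.2; 5 -170 10 -0.3; 10 -228 10 -0.4; 15 -286 10 -0.5; 20 -344 10 -0.62; 28 -402 10 -0.74; 36 -460 10 -0.86; 44 -518 10 -0.98; 52 -576 10 -1.1; 60 -634 0 -1.22; 70 -692 -10 -1.395; 80 -750 -20 -1.395; 81 -775 -30 -1.395; 81 -775 -30 -1.395; 81 -775 -30 -1.395", "fingers": 0.3}}

```text
clock: 17.98
tcp_pos: [0.5634, -0.3476, 0.0956]
orientation: [0.004, 0.707, 0.707, 0.002]
wrist_force: [0.4, 0.5, 0.2]
finger_gap: 0.0556
```

```bash
python3 tr.py w11 pink_spool thimble wax_cake tape_roll
```

```text
17.975 [ 0.5634 -0.3476  0.0956] [0.0044 0.7073 0.7069 0.002 ] [-0.68  0.52  0.1   1.15  0.   -0.67]
pink_spool 0.61 [241, 176, 38, 43] 1273 (260.1, 197.0) [ 0.571 -0.346  0.02 ]
thimble 0.65 [200, 58, 22, 22] 392 (208.2, 69.7) [ 0.458 -0.39   0.02 ]
wax_cake 0.96 [422, 28, 62, 59] 2831 (451.2, 57.2) [ 0.45 -0.19  0.02]
tape_roll 0.64 [432, 166, 59, 53] 2746 (462.0, 192.3) [ 0.566 -0.154  0.02 ]
```

View pics/w11.png

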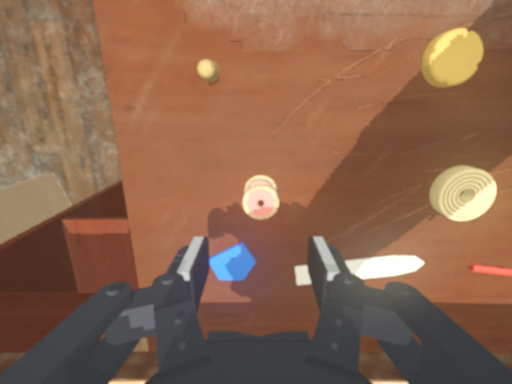

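Pink spool label at (261,204), thimble at (208,69), wax at (452,57).

Run:
```python
from h import *
d=np.load('w11.npz'); c={k:d[k] for k in('R','t','mtx','k1')}; c['k1']=float(c['k1'])
print(px(c,261,203,.04),px(c,208,70,.013),px(c,451.2,57.2,.008))
```

```text
[ 0.56969557 -0.34535158  0.04      ] [ 0.45777635 -0.39109536  0.013     ] [ 0.4482935  -0.18252806  0.008     ]
```

Emit:
{"name": "arm_command", "arguments": {"steps": "3 1 -40 0; 3 1 -80 0; 4 1 -105 0; 4 1 -115 0; 4 1 -115 0; 4 1 -115 0"}}

```text
clock: 18.98
tcp_pos: [0.5695, -0.3478, -0.0162]
orientation: [0.007, 0.707, 0.707, 0.002]
wrist_force: [-0.0, -1.2, -0.5]
finger_gap: 0.0554
```

```bash
python3 tr.py w12
```

```text
18.975 [ 0.5695 -0.3478 -0.0162] [0.0074 0.7069 0.7072 0.0022] [-0.67  0.6  -0.04  0.91  0.   -0.67]
```

View pics/w12.png

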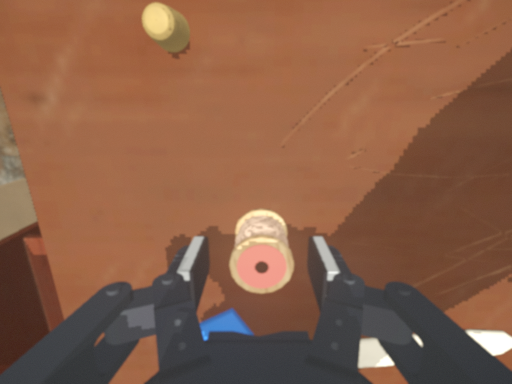

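Well centred between the jaws (262,266). Gripping now.

Emit:
{"name": "arm_command", "arguments": {"steps": "0 0 0 0; 0 0 0 0; 0 0 0 0; 0 0 0 0; 0 0 0 0", "fingers": -1, "newtons": 50}}

```text
clock: 19.65
tcp_pos: [0.5707, -0.3487, -0.0145]
orientation: [0.009, 0.707, 0.707, 0.002]
wrist_force: [-0.4, 0.7, 5.5]
finger_gap: 0.0304
```

Emit:
{"name": "arm_command", "arguments": {"steps": "0 0 20 0; 0 0 60 0; 0 0 110 0; 0 0 150 0; 0 0 150 0"}}

```text
clock: 20.27
tcp_pos: [0.5728, -0.3504, 0.1401]
orientation: [0.013, 0.707, 0.707, 0.003]
wrist_force: [0.6, -0.2, -1.2]
finger_gap: 0.0302
```

```bash
python3 tr.py w13
```

```text
20.275 [ 0.5728 -0.3504  0.1401] [0.0129 0.7069 0.7072 0.0028] [-0.67  0.5   0.18  1.23  0.   -0.67]
```

View pics/w13.png

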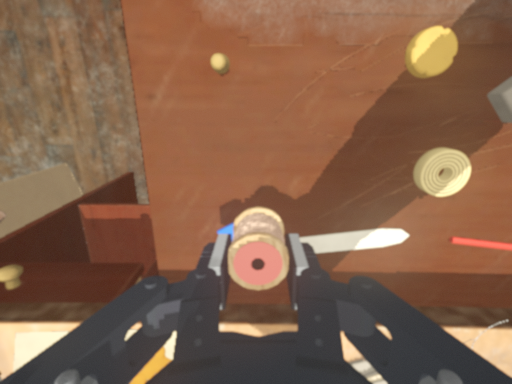

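Emit:
{"name": "arm_command", "arguments": {"steps": "-10 55 10 0; -20 112 10 0; -30 170 10 0; -40 228 10 0; -50 286 10 0; -50 344 10 0; -50 402 10 0; -50 460 10 0; -50 518 10 -0.05; -40 576 10 -0.1; -30 634 10 -0.15; -20 692 10 -0.18; -15 740 0 -0.18; -16 763 -30 -0.18; -16 763 -50 -0.18; -16 763 -50 -0.18; -16 763 -50 -0.18"}}

```text
clock: 22.45
tcp_pos: [0.5555, 0.413, 0.0873]
orientation: [0.011, 0.768, 0.641, 0.001]
wrist_force: [-0.3, 0.1, 0.1]
finger_gap: 0.0302
```

```bash
python3 tr.py w14 thread_well wax_well thimble_well block_well
```

```text
22.45 [0.5555 0.413  0.0873] [0.011  0.7678 0.6406 0.0012] [ 0.53  0.58  0.19  1.18 -0.02  0.71]
thread_well 0.74 [216, 155, 88, 82] 5301 (260.5, 188.8) [0.553 0.415 0.02 ]
wax_well 0.64 [124, 153, 97, 86] 6932 (175.0, 196.1) [0.546 0.335 0.02 ]
thimble_well 0.76 [109, 58, 109, 101] 9398 (165.5, 106.6) [0.468 0.349 0.02 ]
block_well 0.62 [210, 56, 101, 104] 7147 (261.1, 105.5) [0.481 0.428 0.02 ]
```

View pics/w14.png

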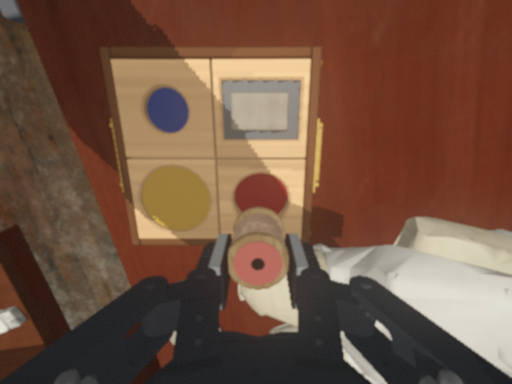

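Emit:
{"name": "arm_command", "arguments": {"steps": "0 0 -30 0; 0 0 -60 0; 0 0 -78 0; 0 0 -84 0; 0 0 -84 0"}}

```text
clock: 23.32
tcp_pos: [0.5568, 0.4136, 0.0053]
orientation: [0.011, 0.768, 0.64, 0.003]
wrist_force: [0.0, 0.7, 0.5]
finger_gap: 0.0303
```

Emit:
{"name": "arm_command", "arguments": {"steps": "1 0 -2 0; 1 0 -5 0; 1 0 -6 0; 1 0 -6 0"}}

```text
clock: 23.82
tcp_pos: [0.5594, 0.4143, 0.0035]
orientation: [0.012, 0.768, 0.64, 0.005]
wrist_force: [-2.9, -2.6, 15.4]
finger_gap: 0.0302
```

Emit:
{"name": "arm_command", "arguments": {"steps": "0 0 0 0; 0 0 0 0; 0 0 0 0; 0 0 20 0; 0 0 60 0; 0 0 100 0; -20 -20 140 0; -30 -30 140 0; -30 -30 140 0", "fingers": 0.1}}

```text
clock: 24.95
tcp_pos: [0.529, 0.3839, 0.1439]
orientation: [0.012, 0.768, 0.64, 0.005]
wrist_force: [0.1, 0.3, 0.2]
finger_gap: 0.0472
```

```bash
python3 tr.py w15 pink_spool thread_well
```

```text
24.95 [0.529  0.3839 0.1439] [0.012  0.7679 0.6404 0.0053] [ 0.52  0.47  0.15  1.24 -0.02  0.7 ]
pink_spool 0.63 [275, 182, 35, 40] 1011 (291.8, 201.9) [0.567 0.416 0.02 ]
pink_spool 0.39 [185, 164, 71, 69] 4389 (221.1, 197.6) [0.547 0.336 0.02 ]
thread_well 0.97 [257, 164, 71, 68] 3414 (290.5, 196.4) [0.56  0.415 0.02 ]
```

View pics/w15.png

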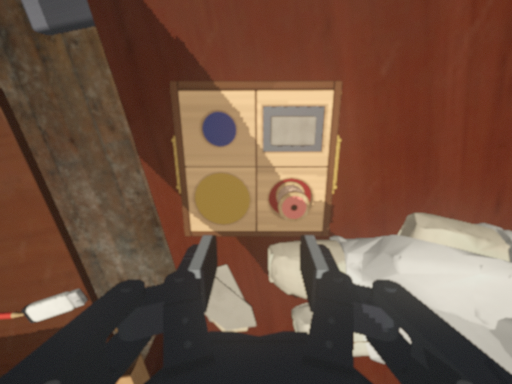

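Pink spool is upright in the red well (292,202). Next is the wax.

Emit:
{"name": "arm_command", "arguments": {"steps": "-20 -50 10 0.03; -35 -108 10 0.06; -50 -166 10 0.1; -65 -224 10 0.14; -80 -282 10 0.18; -80 -340 10 0.18; -80 -398 10 0.18; -80 -456 0 0.18; -80 -514 -10 0.18; -80 -560 -30 0.18; -80 -566 -45 0.18; -80 -566 -45 0.18; -80 -566 -45 0.18", "fingers": 0.5}}

```text
clock: 26.72
tcp_pos: [0.4495, -0.1805, 0.0975]
orientation: [0.011, 0.707, 0.707, 0.006]
wrist_force: [-0.1, 0.2, 0.3]
finger_gap: 0.0639
```

```bash
python3 tr.py w16 wax_cake thimble
python3 - <<'E'
from h import *
d=np.load('w16.npz'); c={k:d[k] for k in('R','t','mtx','k1')}; c['k1']=float(c['k1'])
print(proj(c,[.4485,-.1825,.014]))
E
```

```text
26.725 [ 0.4495 -0.1805  0.0975] [0.011  0.7067 0.7074 0.0057] [-0.55  0.17 -0.39  0.98  0.01 -0.55]
wax_cake 0.6 [237, 165, 42, 41] 1525 (256.8, 183.3) [ 0.445 -0.182  0.02 ]
thimble 0.7 [36, 182, 29, 15] 410 (47.8, 190.7) [ 0.453 -0.384  0.02 ]
[256.84542497 185.16533401]
```

View pics/w16.png

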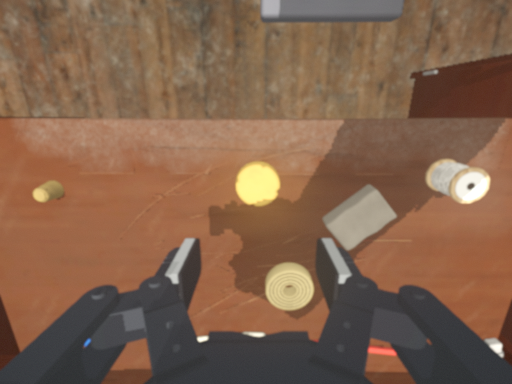

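Emit:
{"name": "arm_command", "arguments": {"steps": "-1 -1 -45 0; -2 -1 -90 0; -3 -1 -120 0; -3 -1 -130 0; -3 -1 -130 0; -3 -1 -130 0"}}

```text
clock: 27.62
tcp_pos: [0.4484, -0.1824, -0.0304]
orientation: [0.013, 0.706, 0.708, 0.006]
wrist_force: [0.3, -1.0, 0.2]
finger_gap: 0.0642
```

Emit:
{"name": "arm_command", "arguments": {"steps": "0 0 -1 0; 0 0 -1 0; 0 0 -1 0; 0 0 -1 0; 0 0 -1 0", "fingers": -1, "newtons": 50}}

```text
clock: 28.25
tcp_pos: [0.4497, -0.1831, -0.0297]
orientation: [0.015, 0.706, 0.708, 0.007]
wrist_force: [-0.7, 0.9, 8.3]
finger_gap: 0.0423
```

Emit:
{"name": "arm_command", "arguments": {"steps": "0 0 20 0; 0 0 60 0; 0 0 110 0; 0 0 160 0; 0 0 160 0"}}

```text
clock: 28.88
tcp_pos: [0.4529, -0.1851, 0.1353]
orientation: [0.02, 0.706, 0.708, 0.008]
wrist_force: [1.0, 0.1, -0.2]
finger_gap: 0.0424
```

```bash
python3 tr.py w17
```

```text
28.875 [ 0.4529 -0.1851  0.1353] [0.0195 0.7062 0.7077 0.0077] [-0.56  0.14 -0.33  1.06  0.01 -0.56]
```

View pics/w17.png

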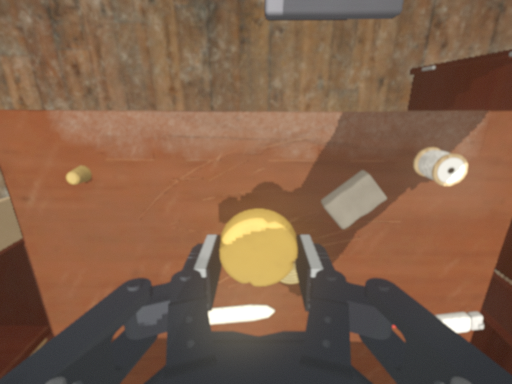

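Emit:
{"name": "arm_command", "arguments": {"steps": "0 50 10 0.1; 5 105 15 0.24; 10 160 15 0.38; 20 215 15 0.52; 30 270 15 0.66; 45 325 15 0.8; 60 380 10 0.94; 75 435 0 1.08; 88 490 -20 1.22; 92 522 -50 1.39; 92 522 -80 1.39; 92 522 -80 1.39; 92 522 -80 1.39"}}

```text
clock: 30.55
tcp_pos: [0.5433, 0.3374, 0.0529]
orientation: [0.009, 0.09, 0.996, 0.017]
wrist_force: [-1.1, -0.8, 0.7]
finger_gap: 0.0425
```

```bash
python3 tr.py w18 thimble_well block_well thread_well wax_well
```

```text
30.55 [0.5433 0.3374 0.0529] [0.0086 0.0896 0.9958 0.0166] [ 0.42  0.48 -0.06  0.99  0.02 -0.97]
thimble_well 0.87 [303, 167, 115, 89] 8957 (358.3, 209.0) [0.466 0.354 0.02 ]
block_well 0.91 [302, 255, 97, 78] 1330 (358.5, 274.3) [0.469 0.417 0.02 ]
thread_well 0.58 [214, 263, 87, 72] 2739 (257.0, 302.9) [0.563 0.432 0.02 ]
wax_well 0.62 [205, 163, 108, 71] 5452 (256.9, 192.9) [0.544 0.326 0.02 ]
```

View pics/w18.png

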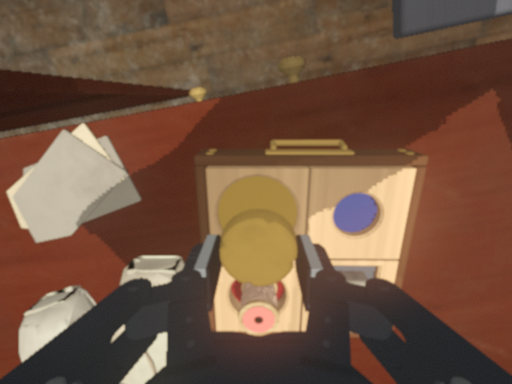

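Emit:
{"name": "arm_command", "arguments": {"steps": "0 1 -25 0; 0 1 -43 0; 0 1 -49 0; 0 1 -49 0; 0 1 -49 0"}}

```text
clock: 31.42
tcp_pos: [0.5451, 0.3391, 0.0064]
orientation: [0.011, 0.09, 0.996, 0.018]
wrist_force: [-0.0, 0.3, -1.5]
finger_gap: 0.0422
```

Emit:
{"name": "arm_command", "arguments": {"steps": "-1 0 -3 0; -2 0 -6 0; -2 0 -9 0; -2 0 -9 0"}}

```text
clock: 31.92
tcp_pos: [0.5432, 0.3393, -0.0006]
orientation: [0.011, 0.09, 0.996, 0.018]
wrist_force: [-3.6, -2.6, 11.6]
finger_gap: 0.0425
```

Emit:
{"name": "arm_command", "arguments": {"steps": "0 0 0 0; 0 0 0 0; 0 0 0 0; 0 0 20 0; 0 0 60 0; 0 0 100 0; 0 0 140 0; 0 0 140 0; 0 0 140 0", "fingers": 0.4}}

```text
clock: 33.05
tcp_pos: [0.5429, 0.3392, 0.1387]
orientation: [0.011, 0.09, 0.996, 0.018]
wrist_force: [-0.0, -0.6, -0.6]
finger_gap: 0.0598
```

```bash
python3 tr.py w19 wax_cake wax_well
```

```text
33.05 [0.5429 0.3392 0.1387] [0.0107 0.0896 0.9958 0.018 ] [ 0.42  0.43  0.07  1.17  0.02 -0.97]
wax_cake 0.78 [240, 161, 40, 39] 1380 (259.8, 178.8) [0.545 0.342 0.02 ]
wax_well 0.55 [220, 142, 75, 72] 3355 (256.9, 177.4) [0.548 0.339 0.02 ]
```

View pics/w19.png

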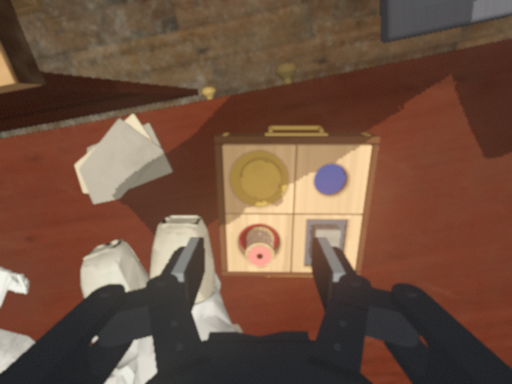

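Wax is seated in the yellow well (260,179). Next is the thimble.

Emit:
{"name": "arm_command", "arguments": {"steps": "-10 -50 10 -0.1; -20 -105 15 -0.2; -30 -163 15 -0.3; -40 -221 15 -0.42; -50 -279 15 -0.54; -60 -337 15 -0.66; -70 -395 15 -0.78; -80 -453 15 -0.9; -86 -511 15 -1.02; -86 -569 5 -1.14; -86 -627 -5 -1.26; -86 -685 -20 -1.39; -86 -725 -35 -1.39; -86 -729 -39 -1.39; -86 -729 -39 -1.39; -86 -729 -39 -1.39", "fingers": 0.1}}

```text
clock: 35.2
tcp_pos: [0.4563, -0.3888, 0.0988]
orientation: [0.018, 0.706, 0.708, 0.007]
wrist_force: [0.5, 0.5, -0.5]
finger_gap: 0.0469
```

```bash
python3 tr.py w20 thimble
python3 - <<'E'
from h import *
d=np.load('w20.npz'); c={k:d[k] for k in('R','t','mtx','k1')}; c['k1']=float(c['k1'])
im=d['im']; print(proj(c,[.4575,-.39,.022]),proj(c,[.4575,-.39,0]))
E
```

```text
35.2 [ 0.4563 -0.3888  0.0988] [0.0183 0.706  0.7079 0.0073] [-0.85  0.37 -0.12  1.05  0.02 -0.85]
thimble 0.59 [250, 173, 17, 21] 286 (256.1, 182.7) [ 0.452 -0.392  0.02 ]
[258.22593213 188.46810899] [258.54477953 181.76986721]
```

View pics/w20.png

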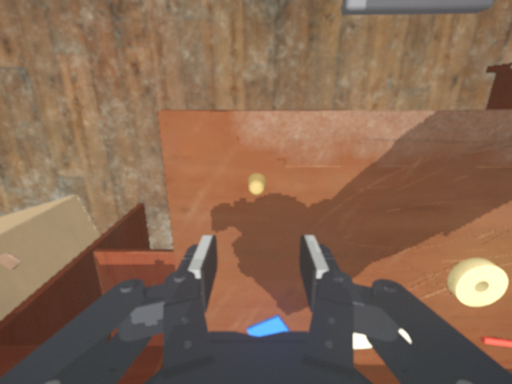

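Emit:
{"name": "arm_command", "arguments": {"steps": "-1 -1 -45 0; -2 -1 -90 0; -3 -2 -115 0; -3 -2 -125 0; -3 -2 -125 0; -3 -2 -125 0"}}

```text
clock: 36.05
tcp_pos: [0.4547, -0.3919, -0.0241]
orientation: [0.02, 0.706, 0.708, 0.007]
wrist_force: [0.1, 0.2, 0.4]
finger_gap: 0.0466
```

```bash
python3 tr.py w21 thimble
```

```text
36.05 [ 0.4547 -0.3919 -0.0241] [0.0203 0.7058 0.7081 0.0071] [-0.85  0.48 -0.28  0.77  0.02 -0.86]
thimble 0.63 [244, 229, 31, 42] 1025 (256.6, 249.5) [ 0.45  -0.392  0.02 ]
```

View pics/w21.png

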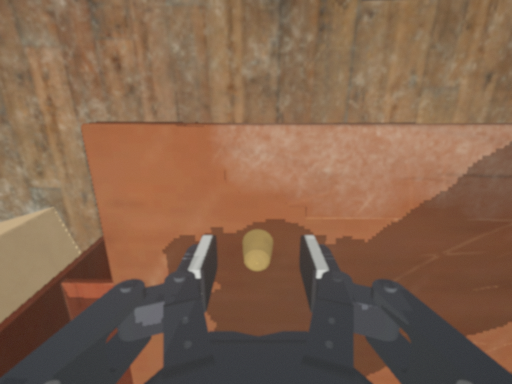

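Centred (258,250). Gripping.

Emit:
{"name": "arm_command", "arguments": {"steps": "0 0 0 0; 0 0 0 0; 0 0 0 0; 0 0 0 0; 0 0 0 0", "fingers": -1, "newtons": 40}}

```text
clock: 36.78
tcp_pos: [0.455, -0.3925, -0.0234]
orientation: [0.021, 0.706, 0.708, 0.007]
wrist_force: [-0.3, 0.0, 6.1]
finger_gap: 0.0128
```

Emit:
{"name": "arm_command", "arguments": {"steps": "0 0 20 0; 0 0 60 0; 0 0 110 0; 0 0 155 0; 0 0 155 0"}}

```text
clock: 37.4
tcp_pos: [0.457, -0.3947, 0.136]
orientation: [0.025, 0.706, 0.708, 0.007]
wrist_force: [0.2, -0.2, -0.6]
finger_gap: 0.0127
```

```bash
python3 tr.py w22
```

```text
37.4 [ 0.457  -0.3947  0.136 ] [0.0249 0.7057 0.708  0.0068] [-0.85  0.35 -0.06  1.12  0.02 -0.86]
```

View pics/w22.png

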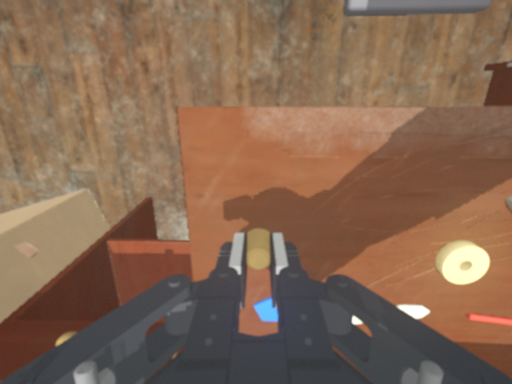

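Emit:
{"name": "arm_command", "arguments": {"steps": "5 50 10 0; 13 107 15 0; 13 165 15 0; 13 223 15 0; 13 281 15 0; 13 339 15 0; 13 397 15 0; 13 455 15 0; 13 513 15 -0.05; 13 571 10 -0.1; 13 629 0 -0.15; 13 687 -20 -0.18; 13 735 -45 -0.18; 13 745 -66 -0.18; 13 745 -66 -0.18; 13 745 -66 -0.18"}}

```text
clock: 39.45
tcp_pos: [0.4684, 0.3506, 0.0669]
orientation: [0.023, 0.767, 0.642, 0.004]
wrist_force: [0.3, -0.5, 0.4]
finger_gap: 0.0128
```

```bash
python3 tr.py w23 thimble_well block_well wax_well
```

```text
39.45 [0.4684 0.3506 0.0669] [0.0234 0.7667 0.6415 0.0039] [ 0.53  0.39 -0.17  0.99 -0.04  0.71]
thimble_well 0.7 [214, 161, 102, 88] 7138 (262.3, 197.7) [0.469 0.353 0.02 ]
block_well 0.75 [305, 159, 107, 88] 6123 (355.9, 200.9) [0.485 0.431 0.02 ]
wax_well 0.79 [236, 246, 70, 69] 466 (266.7, 300.4) [0.576 0.339 0.02 ]
```

View pics/w23.png

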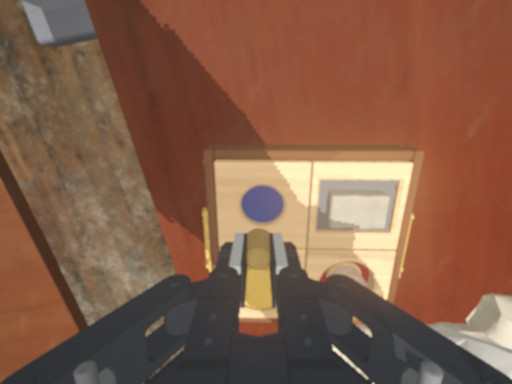

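Emit:
{"name": "arm_command", "arguments": {"steps": "0 1 -25 0; 0 1 -45 0; 0 1 -58 0; 0 1 -61 0; 0 1 -61 0; 0 1 -61 0"}}

```text
clock: 40.4
tcp_pos: [0.4703, 0.3523, 0.0083]
orientation: [0.024, 0.767, 0.641, 0.006]
wrist_force: [-0.1, 0.1, 0.4]
finger_gap: 0.0126
```

Emit:
{"name": "arm_command", "arguments": {"steps": "0 0 -3 0; 0 0 -6 0; -1 -1 -9 0; -1 -1 -9 0; -1 -1 -9 0"}}

```text
clock: 41.02
tcp_pos: [0.4707, 0.3524, 0.0015]
orientation: [0.024, 0.767, 0.641, 0.008]
wrist_force: [-1.1, 1.2, 11.9]
finger_gap: 0.0127
```

Emit:
{"name": "arm_command", "arguments": {"steps": "0 0 0 0; 0 0 0 0; 0 0 0 0; 0 0 0 0; 0 0 20 0; 0 0 60 0; 0 0 100 0; 0 0 150 0; 0 0 150 0; 0 0 150 0", "fingers": -0.2}}

```text
clock: 42.28
tcp_pos: [0.4706, 0.3523, 0.1511]
orientation: [0.024, 0.767, 0.641, 0.008]
wrist_force: [-0.8, -0.1, -0.0]
finger_gap: 0.0342
```

```bash
python3 tr.py w24 thimble thimble_well wax_cake pink_spool abrasive_block
python3 - <<'E'
import cv2
i=cv2.imread('pics/w24.png'); cv2.imwrite('pics/w24c.png',cv2.resize(i[90:300,150:400],None,fx=3,fy=2.8,interpolation=2))
E
```

```text
42.275 [0.4706 0.3523 0.1511] [0.0239 0.7669 0.6412 0.0082] [ 0.53  0.34 -0.04  1.17 -0.04  0.71]
thimble 0.82 [254, 165, 16, 18] 246 (260.2, 175.7) [0.476 0.352 0.02 ]
thimble 0.67 [292, 204, 68, 59] 2052 (329.1, 227.0) [0.555 0.423 0.02 ]
thimble_well 0.62 [223, 141, 72, 66] 4343 (259.8, 172.3) [0.472 0.352 0.02 ]
thimble_well 0.43 [239, 219, 40, 37] 1083 (257.9, 235.8) [0.552 0.335 0.02 ]
wax_cake 0.78 [238, 220, 38, 36] 1081 (258.0, 235.3) [0.551 0.335 0.02 ]
pink_spool 0.89 [308, 220, 36, 40] 950 (326.8, 238.9) [0.571 0.419 0.02 ]
abrasive_block 0.98 [307, 162, 48, 31] 1214 (329.5, 176.5) [0.49 0.43 0.02]
```

View pics/w24c.png

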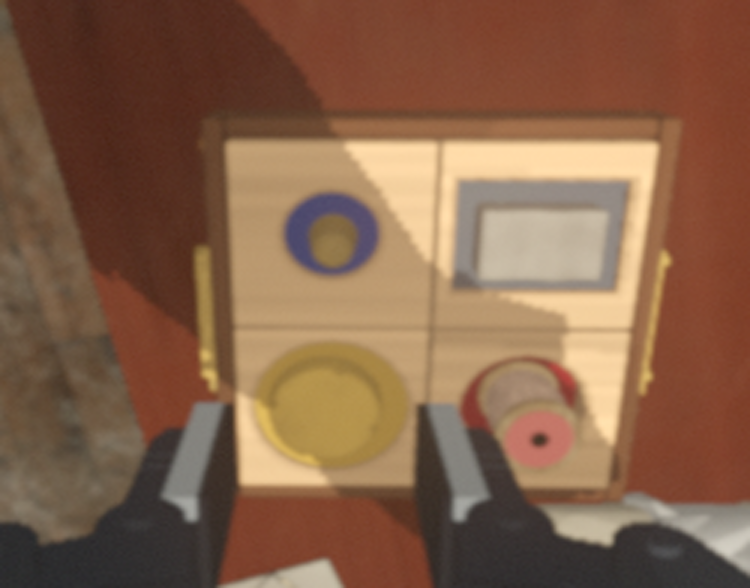

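All four look seated. I'll check their offsets numerically at the correct heights, and check the look-alikes.

Run:
```python
from h import *
d=np.load('w24.npz'); c={k:d[k] for k in('R','t','mtx','k1')}; c['k1']=float(c['k1'])
b=.009
for n,(u,v),z in(('thimble top',(150+333/3,90+243/2.8),b+.015+.022),('spool top',(150+539/3,90+438/2.8),b+.048),('wax',(258,235.3),b+.019+.011),('block top',(150+542/3,90+243/2.8),b+.034),
  ('thimble_well rim',(150+332/3,90+233/2.8),b+.024),('wax rim',(150+331/3,90+404/2.8),b+.024),('block rim',(150+542/3,90+235/2.8),b+.024)): print(n,px(c,u,v,z)[:2].round(4))
ci=camera_info('top'); im=read_camera('top')
for n,z in(('white_spool',.028),('tape_roll',.011),('pink_spool',.045)):
    for e in trace('top',n)[:2]: print(n,round(e['score'],2),[round(float(x),1) for x in cen(e['mask'])],px(ci,*cen(e['mask']),z).round(3))
s=read_camera('scene'); cv2.imwrite('pics/s5.png',cv2.resize(s[200:310,110:260],None,fx=5,fy=5,interpolation=2)[:,:,::-1])
```

```text
thimble top [0.4696 0.3537]
spool top [0.5586 0.4152]
wax [0.5413 0.3374]
block top [0.4832 0.4262]
thimble_well rim [0.4693 0.3533]
wax rim [0.5436 0.3397]
block rim [0.4834 0.4285]
white_spool 0.39 [270.8, 214.0] [0.441 0.001 0.028]
tape_roll 0.55 [311.7, 178.6] [ 0.568 -0.148  0.011]
pink_spool 0.48 [155.2, 181.7] [0.557 0.412 0.045]
```

View pics/s5.png

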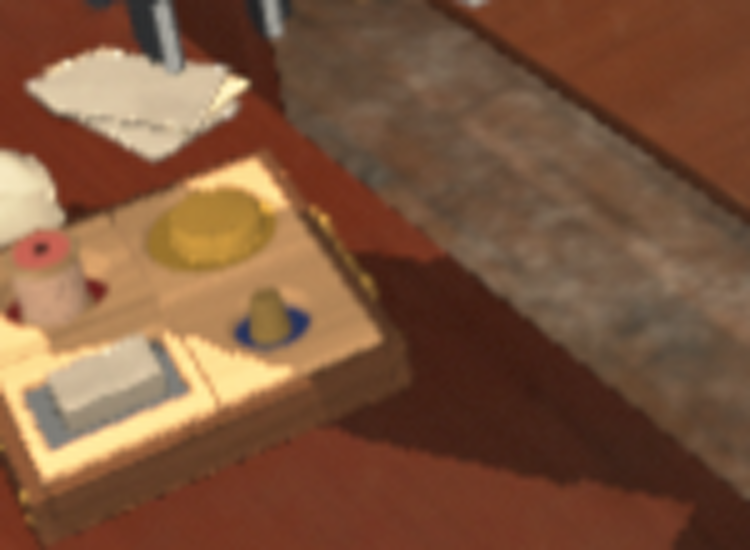

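The scene view shows all four flat and centred in their wells: pink (50,275), wax (215,230), thimble (268,315), block (110,380). The robot is clear of everything, so I'm handing in.

```bash
python3 -c "
from workcell import *
print(hand_in(), get_state()['clock'])"
```

```text
the job is handed in; nothing more can be done
the job is handed in; nothing more can be done
```

I put the pink spool, wax cake, thimble and smaller block (the 28 × 44 mm one) in their own wells and handed the job in at about 42.5 s of the 104 s allowed. `hand_in()` gives no verdict, so the result rests on my own last checks.

**Placing:** in the last wrist and scene pictures all four stand level inside their wells. I measured each within about 3 mm of its well's centre. The look-alikes measured within about 3 mm of where they started. The gripper was open and clear of everything.

**What went wrong or disagreed:**
- **Finger tips:** the real tips sit about 34 mm short of the reported TCP, which contradicts the stated tool frame. The jaws shut twice above the block without gripping it. I then calibrated the offset from the tips touching the block's top.
- **Caddy height:** the separate camera fits for the insert tops differed by a few millimetres (0.030 to 0.034 m). The contact forces when I set each thing down (about 12 to 15 N) came within about 2 mm of the expected floor heights.
- **Tool tilt:** a tilt of about 0.05 rad built up over the moves. In the pictures the things still sit flat, but I did not measure their angles.

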